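# Set the tea corner straight

### The arm

A 6-joint arm with a two-finger parallel gripper is mounted at the origin on the work surface. World frame = base frame: x ahead of the robot, y to its left, z up, the work surface at z = 0. Lengths are in m, angles in rad, forces in N, time in s.
With the tool pointing down it reaches from about 0.325 to 0.775 m from the base axis. Payload 9.3 kg.
Tool frame: the origin (TCP) lies on the centre line of the jaws, within the pads' length; the fingertips stand 22 mm ahead of it and the grasp point (between the pads) lies 3 mm ahead of it; z points along the fingers, y is the line along which they close (so a half turn about z gives the same grasp; the last joint's range is limited). The gripper opens to 85 mm and grips with 20 to 120 N. Pads are 22 mm wide; open, the fingers measure 114 mm over their backs; the gripper's body (76 mm by 85 mm) begins 54 mm behind the grasp point. The pads swing forward as they close: fully open they stand 13 mm farther back than shut.
Start: joints at [-1.288, 0.259, 0.021, 1.334, 0, 1.418], TCP at [0.232, -0.499, 0.253] pointing down, gripper open.
Joint ranges: [-3.04, 3.04], [-0.91, 1.82], [-1.04, 1.36], [-1.92, 1.95], [-1.52, 1.45], [-3.14, 3.14]. Speed limits (rad/s): [2.22, 2.22, 2.79, 3.14, 3.14, 3.14].

### API

Orientations are given as a unit quaternion [w, x, y, z].
In Python, from plant import ctrl gives the robot as it stands. The module is installed in compiled form; this text tells all that it offers.
- The arm moves only by the shell command python3 -m handwheel 'ROWS' [OPENING]. ROWS is a JSON object of lists of equal length, an entry for each row: "offset": the shift along the tool's x, y, z normalised to -1 to 1, where 1 is 0.8 m, a list of three; "twist": the turn, a rotation vector about the tool's x, y, z normalised to -1 to 1, where 1 is 90 degrees, a list of three. A call has 1 to 20 rows; each row shifts and turns the commanded pose from where the row before left it, along the tool's axes as they then stand; what a row does not reach is not made up. A row lasts 1/8 s, in which the tool goes at most 62.5 mm and 10.7 degrees, less where a joint would pass 70% of its speed; a pose out of reach is approached as far as the arm can. A call with a number of a shift or a turn outside -1 to 1 is refused whole. A call with a gripper value outside its range is refused whole. OPENING is the finger opening in mm, from 0 to 85.4, set as the call begins (- or left out, the last holds). The fingers move at their own pace and stop on an object; the grip force is fixed at half the most. Time passes only in rows, so rows that do not move let the fingers close. It gives the time, the measured TCP pose, the force, the opening and the grip force at its end, in the units of the state.
- ctrl.sense(): the state, without advancing time (a new reading comes with each control period).
- ctrl.snapshot(name): name is "side" or "top"; returns (picture, depth): 400x640x3 uint8, red, green, blue; 400x640 float32, m along the optical axis (not along the pixel's ray), 0 where there is no reading.
- ctrl.calibration(name): a dict with "K" (3x3 intrinsics, pixels), "extrinsics" (4x4, takes a point from world to camera coordinates). Camera axes: x right, y down, z forward; pixel columns grow to the right and rows downward; lengths in m; the calibration is good to about 2 mm. A picture is of the moment at which its call begins. calibration takes no time and is no camera call.
- ctrl.job_done(): hands the job in; it is judged then, once.
The state is a dict: "t": time; "joints": joint angles; "qvel": joint speeds; "joint_efforts": joint torques, N m; "eef_pos": TCP position; "tcp_rot": TCP orientation; "wrist_force": force on the tool from outside, world axes, zero at the start; "wrist_torque": the same for the moment, N m; "opening": finger opening in m; "grip_force": force on a finger pad.
Only numpy, scipy, OpenCV 4.12 (cv2) and the standard library are available. Lean on these libraries where they do the work, as an engineer would, in place of code of your own. Each camera call takes 0.05 s, during which the arm holds its last target. There are 200 camera calls.

### The job

Put the tea corner in order. Draw the rack's bookend right out to its outer stop, then stand every boxed tea that is there upright on end in a row in the rack, between the end wall and the bookend, broad faces towards the end wall, and only when they all stand slide the bookend back in until its inner face is level with the yellow line. The two canisters are on each other's coasters: swap them, at any time, so that each stands centred on the coaster of its own colour; leave the other things on the worktop where they are.

Things in the scene. Friction and masses are not known exactly. Their poses are not given: they have to be found in the camera images.
- rack: fixed wooden tea rack, base board 8 mm thick, 130 wide (y), 280 long (x from -180 to +100), no side walls. Origin on the worktop on the centre line; x runs along the rack away from the robot, z up. Fixed end wall, 105 mm above the worktop, inner face at x = +80. Cartons stand on the base between it and the bookend; with the bookend at the line the bay is 120 mm long.
- bookend (a joint): grey bookend sliding on the rack along its x: 0 = fully out (nearest the robot) at its hard outer stop, grows to 0.085 m towards the end wall; 0.060 = inner face level with the yellow line. Upright plate 90 mm wide, 8 thick, top 82 mm above the worktop; inner face at rack x = -100 mm + joint value. Friction about 2 N; stays where left.
- bookend_grip (a point): grip point on the bookend's handle: a black upright post 22 by 22 mm with a red top, which stands 45 mm outward (towards the robot) of the bookend's inner face; the post's top is 105 mm above the worktop. This point is on the post's axis, 79 mm above the worktop; axes as the rack's.
- mark (a point): yellow line across both edges of the rack's base, at rack x = -40 mm; this point is its middle, on the base's top. The bookend's inner face belongs level with it at the end.
- canister_red: terracotta-red round storage canister with a wooden lid, straight-sided, 66 mm diameter, 74 mm tall, about 0.3 kg, heavy at the bottom. Origin at the centre of its underside, z up. Starts standing on the blue coaster.
- canister_blue: blue round storage canister with a wooden lid, straight-sided, 66 mm diameter, 74 mm tall, about 0.3 kg, heavy at the bottom. Origin at the centre of its underside, z up. Starts standing on the red coaster.
- coaster_red: terracotta-red round coaster with a cork middle, 100 mm diameter, 3 mm thick, fixed to the worktop. Origin at the centre of its underside (on the worktop).
- coaster_blue: blue round coaster with a cork middle, 100 mm diameter, 3 mm thick, fixed to the worktop. Origin at the centre of its underside (on the worktop).
- tea_green: boxed tea, rigid green carton with cream label: 110 mm long (x), 62 wide (y), 28 thick (z), about 0.1 kg; origin at its centre. Starts lying flat, right of the rack, long axis within 50 degrees of crosswise. Two or three of three are present. Can be taken across its width near one end with the tool tilted 45 degrees; half a turn about the tool's axis then brings it from lying to standing.
- tea_orange: boxed tea, rigid orange carton with cream label: 110 mm long (x), 62 wide (y), 28 thick (z), about 0.1 kg; origin at its centre. Starts lying flat, right of the rack, long axis within 50 degrees of crosswise. Two or three of three are present. Can be taken across its width near one end with the tool tilted 45 degrees; half a turn about the tool's axis then brings it from lying to standing.
- tea_purple: boxed tea, rigid purple carton with cream label: 110 mm long (x), 62 wide (y), 28 thick (z), about 0.1 kg; origin at its centre. Starts lying flat, right of the rack, long axis within 50 degrees of crosswise. Two or three of three are present. Can be taken across its width near one end with the tool tilted 45 degrees; half a turn about the tool's axis then brings it from lying to standing.
- mug: white mug, 82 mm diameter, 80 mm tall, handle at its +y; origin under its centre. Leave alone.
- soap: green soap bottle, 60 mm diameter, 130 mm tall; origin under its centre. Leave alone.
- pepper: steel pepper shaker, 34 mm diameter, 66 mm tall, standing close beside the rack's far end on its -y side; origin under its centre. Leave alone.
- salt: white salt shaker, 38 mm diameter, 62 mm tall, close beside the rack on its +y side; origin under its centre. Leave alone.
- bowl: small blue bowl, 90 mm diameter, 40 mm tall; origin under its centre. Leave alone.
- jam: amber jam jar with a red lid, 60 mm diameter, 85 mm tall; origin under its centre. Leave alone.

How it is judged:
By the outcome, as a careful person would: the job done as asked, in the order asked, and still so for the second after the job is handed in, with the robot touching nothing.
Of tea_green, tea_orange, tea_purple only 2 to 3 are there at a start; the rules pass over those that are not, and their reading is None.
At some moment in a run one of canister_red, canister_blue may be knocked a few centimetres aside while the robot is not near it.
It also fails if it takes over 210 s, if anything falls off the work surface, if the arm or the gripper's body presses on something with over 40 N, if the wrist force passes 120 N, or if a joint passes its speed limit or range.

## Working session

There is one attempt and no reset: what is moved stays moved. The work goes in short steps, Python scripts to look and compute and a shell command to move; the robot and the scene stay as the last step left them, time stands still between calls to the robot, and variables do not carry over. Pictures are saved under pics/ and viewed, at most 14 in all, crops included, and the job is handed in when it is done.

```bash
mkdir -p pics
python3 - <<'E'
from plant import ctrl
import cv2,numpy as np
for n in("top","side"):
    p,d=ctrl.snapshot(n); cv2.imwrite(f"pics/{n}0.png",p[:,:,::-1]); np.savez(f"{n}0.npz",p=p,d=d)
    c=ctrl.calibration(n); print(n,c["K"],c["extrinsics"].round(4) if hasattr(c["extrinsics"],'round') else c["extrinsics"])
print(ctrl.sense())
E
```

```text
top [[429.01244122   0.         317.14538261]
 [  0.         429.01244122 203.27213686]
 [  0.           0.           1.        ]] [[ 0.0122 -0.9999  0.0031 -0.0195]
 [-0.9982 -0.0123 -0.0589  0.5377]
 [ 0.0589 -0.0024 -0.9983  1.3991]
 [ 0.      0.      0.      1.    ]]
side [[473.48685666   0.         310.95332247]
 [  0.         473.48685666 192.50247514]
 [  0.           0.           1.        ]] [[-0.9553 -0.2954 -0.0076  0.5238]
 [-0.2114  0.7013 -0.6808  0.1681]
 [ 0.2064 -0.6488 -0.7325  1.1381]
 [ 0.      0.      0.      1.    ]]
{'t': 0.1, 'joints': array([-1.28758808e+00,  2.59125357e-01,  2.08577704e-02,  1.33371196e+00,
        3.96670331e-06,  1.41820693e+00]), 'qvel': array([-1.03157643e-03, -1.04532858e-03,  2.35423495e-03,  2.44293152e-05,
        1.42279309e-03,  2.07127454e-03]), 'joint_efforts': array([ 7.70958723e-03, -5.56688833e+01,  3.45074344e+01,  1.15626224e-02,
       -6.67287077e-05, -4.52513333e-06]), 'eef_pos': array([ 0.23211275, -0.49837684,  0.25274026]), 'tcp_rot': array([-5.90477914e-04,  9.76353663e-01,  2.16178570e-01, -3.66311090e-05]), 'wrist_force': array([-0.1168394 ,  0.35367321, -0.28537083]), 'wrist_torque': array([-0.01696103, -0.04702049,  0.04612918]), 'grip_force': 0.0, 'opening': 0.08538471540264653}
```

View pics/top0.png

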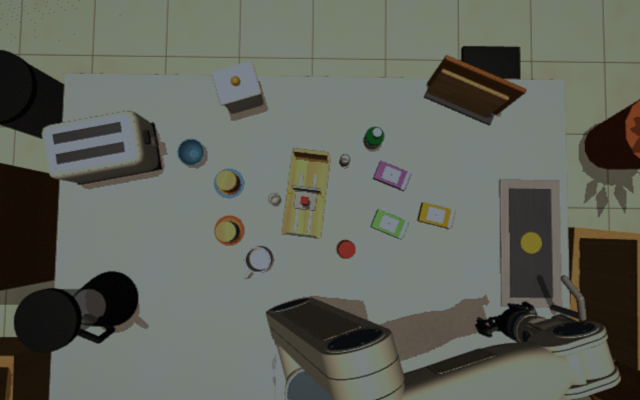

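View pics/side0.png

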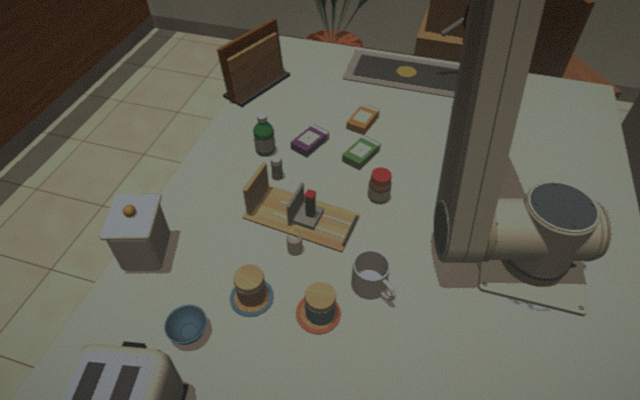

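The top view shows three cartons: purple (392,175), green (390,223) and orange (436,214). The rack is around (305,195), with the bookend's red handle at (305,201). The canisters are at (229,182) and (229,231). Next I'll measure all of these.

```bash
cat > h.py <<'E'
import cv2,numpy as np
from plant import ctrl
from scipy.spatial.transform import Rotation as R
def snap(n):
    p,d=ctrl.snapshot(n); return p,d
def world(n,d):
    c=ctrl.calibration(n);K=np.array(c["K"]);E=np.array(c["extrinsics"])
    v,u=np.mgrid[:400,:640]
    X=np.stack([(u-K[0,2])/K[0,0]*d,(v-K[1,2])/K[1,1]*d,d],-1)
    return (X-E[:3,3])@E[:3,:3]
def hsv(p): return cv2.cvtColor(p,cv2.COLOR_RGB2HSV)
def rect(pts):
    (c,s,a)=cv2.minAreaRect(pts[:,:2].astype(np.float32)*1000)
    if s[0]<s[1]: s=(s[1],s[0]);a+=90
    return np.round(c,1),np.round(s,1),round((a+90)%180-90,1)
E
python3 - <<'E'
from h import *
for n in("top","side"):
    z=np.load(n+"0.npz");p,d=z["p"],z["d"];W=world(n,d);H=hsv(p)
    print(n,"table z",np.median(W[300:310,180:200,2]) if n=="top" else np.median(W[330:350,400:430,2]))
    boxes=dict(purple=(370,415,155,195),green=(368,412,203,242),orange=(415,460,198,232)) if n=="top" else dict(purple=(288,332,120,155),green=(340,384,132,170),orange=(344,382,102,134))
    for k,(a,b,c,e) in boxes.items():
        w=W[c:e,a:b].reshape(-1,3); m=(w[:,2]>0.020)&(w[:,2]<0.04); print(k,m.sum(),np.median(w[m,2]).round(4),*rect(w[m]))
z=np.load("top0.npz");p,d=z["p"],z["d"];W=world("top",d);H=hsv(p)
sub=lambda a,b,c,e,lo,hi:(lambda w:w[(w[:,2]>lo)&(w[:,2]<hi)])(W[c:e,a:b].reshape(-1,3))
for k,bx in dict(rackbase=(275,335,140,245,.004,.014),endwall=(275,335,140,175,.095,.115),plate=(285,330,175,200,.06,.09),handle=(290,320,185,215,.095,.115),
  can_onblue=(205,250,160,205,.06,.09),can_onred=(205,250,210,250,.06,.09),jam=(330,362,232,265,.07,.1),salt=(265,284,188,208,.045,.075),pepper=(336,354,150,170,.045,.08),soap=(360,390,120,155,.05,.15),mug=(240,280,240,280,.06,.1),bowl=(172,210,135,170,.02,.06)).items():
    w=sub(*bx); print(k,len(w),np.median(w[:,2]).round(3),*rect(w)) if len(w)>3 else print(k,len(w))
# coasters by colour
for k,bx,hs in(("cblue",(205,250,160,205),(95,125)),("cred",(205,250,210,250),(3,14))):
    a,b,c,e=bx;w=W[c:e,a:b].reshape(-1,3);h=H[c:e,a:b].reshape(-1,3)
    m=(abs(w[:,2]-.003)<.005)&(h[:,0]>=hs[0])&(h[:,0]<=hs[1])&(h[:,1]>80);q=w[m]
    print(k,m.sum(),cv2.minEnclosingCircle((q[:,:2]*1000).astype(np.float32)))
# yellow line
m=(H[...,0]>22)&(H[...,0]<32)&(H[...,1]>150)
m[:, :275]=0;m[:,335:]=0;m[:140]=0;m[245:]=0
print("yellow",m.sum(),W[m].mean(0))
E
```

```text
top table z 0.0015831292380784237
purple 647 0.0287 [ 632.9 -259.9] [110.3  63.3] 68.0
green 651 0.0287 [ 472.1 -251.8] [110.6  62.1] 68.6
orange 654 0.0287 [ 502.9 -405. ] [111.3  62.4] 76.6
side table z 0.00039098663318027217
purple 566 0.0278 [ 633.4 -258.9] [116.   67.1] 68.4
green 607 0.0281 [ 473.2 -251.3] [117.   64.6] 68.8
orange 490 0.0278 [ 503.9 -403.7] [115.5  62.9] 76.6
rackbase 2689 0.008 [576.9  29.8] [347.5 197.6] 0.7
endwall 148 0.105 [693.6  10.1] [109.5  13.3] 84.4
plate 87 0.082 [582.1  21.5] [87.   8.4] 83.6
handle 61 0.106 [540.7  26.6] [21.9 21.8] 0.9
can_onblue 355 0.078 [604.4 276.3] [64.6 63.7] 88.2
can_onred 355 0.078 [443.6 274.5] [64.5 62.9] -89.2
jam 225 0.086 [ 390.8 -107.4] [51.  50.8] 45.7
salt 56 0.057 [550.2 127. ] [36.7 34.2] 46.0
pepper 43 0.061 [ 679.7 -101.1] [31.8 31.4] -62.8
soap 312 0.094 [ 750.5 -193.7] [58.  57.9] -44.5
mug 174 0.079 [352.3 179.5] [99.  79.7] -66.7
bowl 290 0.034 [699.9 401.6] [87.7 86.3] 21.5
cblue 132 ((603.4440307617188, 283.3589172363281), 49.05520248413086)
cred 202 ((445.83453369140625, 278.9302978515625), 50.31955337524414)
yellow 6 [0.57202411 0.06095472 0.00969029]
```

Run:
```python
import cv2
p=cv2.imread("pics/top0.png");cv2.imwrite("pics/c0.png",cv2.resize(cv2.convertScaleAbs(p[130:260,195:335],alpha=1.5),None,fx=4,fy=4,interpolation=cv2.INTER_CUBIC))
```

```text
(no output)
```

View pics/c0.png

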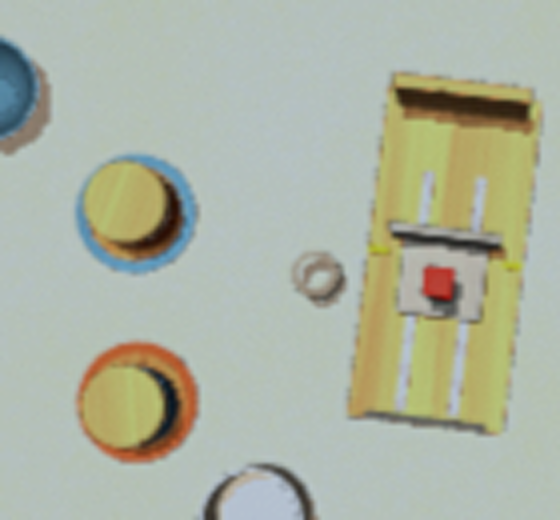

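The crop shows the yellow marks at about (289.5,192.5) and (323,196), with the bookend plate just past them. The canisters aren't quite centred on their coasters. Next I'll refine the rack and coaster positions.

```bash
cat >> h.py <<'E'
def ray(n,u,v,z):
    c=ctrl.calibration(n);K=np.array(c["K"]);E=np.array(c["extrinsics"])
    r=E[:3,:3].T@np.linalg.inv(K)@np.array([u,v,1.]);o=-E[:3,:3].T@E[:3,3]
    return o+r*(z-o[2])/r[2]
E
python3 - <<'E'
from h import *
z=np.load("top0.npz");p,d=z["p"],z["d"];W=world("top",d);H=hsv(p)
# rack outline: wood hue
a,b,c,e=275,335,140,245
h=H[c:e,a:b];w=W[c:e,a:b]
m=(h[...,0]>12)&(h[...,0]<30)&(h[...,1]>90)&(w[...,2]<.02)&(w[...,2]>0)
m=cv2.morphologyEx(m.astype(np.uint8),cv2.MORPH_OPEN,np.ones((3,3)))>0
print("base",m.sum(),rect(w[m]))
print("yellow",ray("top",289.5,192.5,.008),ray("top",323,196.2,.008))
for n in("top","side"):
    z=np.load(n+"0.npz");p,d=z["p"],z["d"];W=world(n,d);H=hsv(p)
    for k,cx,hr in(("cblue",(.604,.28),(95,125)),("cred",(.446,.277),(2,15))):
        m=(np.hypot(W[...,0]-cx[0],W[...,1]-cx[1])<.07)&(W[...,2]<.01)&(H[...,0]>=hr[0])&(H[...,0]<=hr[1])&(H[...,1]>70)
        cnt=max(cv2.findContours(m.astype(np.uint8),0,1)[0],key=len)[:,0]
        q=np.array([ray(n,u,v,.003)[:2] for u,v in cv2.convexHull(cnt)[:,0]])*1000
        A=np.c_[2*q,np.ones(len(q))];s=np.linalg.lstsq(A,(q**2).sum(1),rcond=None)[0]
        r=np.sqrt(s[2]+s[0]**2+s[1]**2);res=np.hypot(*(q-s[:2]).T)-r
        print(n,k,len(q),s[:2].round(1),r.round(1),abs(res).max().round(1))
    for k,cx in(("c_onblue",(.604,.276)),("c_onred",(.4436,.2745)),("handle",(.5407,.0266))):
        zz=.077 if k!="handle" else .105
        m=(np.hypot(W[...,0]-cx[0],W[...,1]-cx[1])<.05)&(abs(W[...,2]-zz)<.006)
        print(n,k,W[m].mean(0).round(4),cv2.minEnclosingCircle((W[m][:,:2]*1000).astype(np.float32)))
    m=(abs(W[...,0]-.69)<.03)&(abs(W[...,1]-.01)<.08)&(abs(W[...,2]-.105)<.006); print("wall",rect(W[m]))
    m=(abs(W[...,0]-.582)<.03)&(abs(W[...,1]-.0215)<.06)&(abs(W[...,2]-.082)<.004); print("plate",rect(W[m]))
E
```

```text
base 1079 (array([562.1,  29.9]), array([263.6, 121. ]), -8.1)
yellow [0.57305544 0.07934831 0.008     ] [ 0.56211353 -0.03203982  0.008     ]
top cblue 19 [602.8 283.2] 48.6 0.7
top cred 25 [446.1 278.7] 49.6 0.7
top c_onblue [0.6041 0.2763 0.0776] ((604.6221313476562, 276.8800964355469), 32.96097183227539)
top c_onred [0.4425 0.2742 0.0777] ((442.4848937988281, 274.0792236328125), 32.655128479003906)
top handle [0.541  0.0266 0.1053] ((541.9723510742188, 26.52242660522461), 14.406765937805176)
wall (array([693.2,  10.1]), array([109.5,  12.6]), 83.9)
plate (array([582.1,  21.7]), array([86.6,  8.4]), 83.6)
side cblue 11 [600.8 283.5] 44.4 2.2
side cred 20 [446.6 277.1] 49.4 0.8
side c_onblue [0.6049 0.2786 0.0769] ((605.73095703125, 277.7049560546875), 33.2946662902832)
side c_onred [0.4436 0.277  0.0769] ((444.2822265625, 275.5199890136719), 33.241065979003906)
side handle [0.5424 0.0286 0.1042] ((542.518798828125, 28.159801483154297), 15.76772689819336)
wall (array([694.2,  10.4]), array([108.8,  14.3]), 83.5)
plate (array([583.5,  22.6]), array([88.3,  8.9]), 83.8)
```

```bash
cat >> h.py <<'E'
O=np.array([.6077,.0197,0]);A=np.radians(-6.2);EX=np.array([np.cos(A),np.sin(A),0]);EY=np.array([-EX[1],EX[0],0]);UZ=np.array([0,0,1.])
def rk(x,y,z): return O+x*EX+y*EY+z*UZ
def cur():
    s=ctrl.sense();return s,R.from_quat(np.roll(s["tcp_rot"],-1))
def plan(grasp,z,y):
    s,r=cur();z=z/np.linalg.norm(z);y=y/np.linalg.norm(y)
    if (r.as_matrix()[:,1]@y)<0 and plan.flip: y=-y
    T=R.from_matrix(np.c_[np.cross(y,z),y,z]);tcp=grasp-.003*z
    tw=(r.inv()*T).as_rotvec()/(np.pi/2);dw=tcp-s["eef_pos"]
    print("t",round(s["t"],1),"j",s["joints"].round(2),"pos",s["eef_pos"].round(4),"->",tcp.round(4))
    print(" twist",tw.round(4),"rows",round(np.linalg.norm(tw)/.118,1),"| offset before turn",(r.inv().apply(dw)/.8).round(4),"after turn",(T.inv().apply(dw)/.8).round(4),"rows",round(np.linalg.norm(dw)/.0625,1))
plan.flip=True
def go(dw):
    s,r=cur();print(" world shift",dw,"->",(r.inv().apply(dw)/.8).round(4))
E
python3 - <<'E'
from h import *
plan(rk(-.0665,0,.200),-UZ,EY); print(rk(-.145,0,0),rk(-.0665,0,0))
E
```

```text
t 0.1 j [-1.29  0.26  0.02  1.33  0.    1.42] pos [ 0.2321 -0.4984  0.2527] -> [0.5416 0.0269 0.203 ]
 twist [-8.000e-04  1.000e-04  3.463e-01] rows 2.9 | offset before turn [ 0.6278 -0.4318  0.0628] after turn [ 0.3137 -0.6945  0.0622] rows 9.8
[0.46354811 0.03535991 0.        ] [0.54158896 0.02688196 0.        ]
```

```bash
python3 -m handwheel '{"offset":[[0,0,0],[0,0,0],[0,0,0],[0,0,0],[0.0285,-0.0631,0.0057],[0.0285,-0.0631,0.0057],[0.0285,-0.0631,0.0057],[0.0285,-0.0631,0.0057],[0.0285,-0.0631,0.0057],[0.0285,-0.0631,0.0057],[0.0285,-0.0631,0.0057],[0.0285,-0.0631,0.0057],[0.0285,-0.0631,0.0057],[0.0285,-0.0631,0.0057],[0.0285,-0.0631,0.0057],[0,0,0]],"twist":[[0,0,0.0866],[0,0,0.0866],[0,0,0.0866],[0,0,0.0866],[0,0,0],[0,0,0],[0,0,0],[0,0,0],[0,0,0],[0,0,0],[0,0,0],[0,0,0],[0,0,0],[0,0,0],[0,0,0],[0,0,0]]}' 85
python3 - <<'E'
from h import *
plan(rk(-.0665,0,.079),-UZ,EY)
E
```

```text
t: 2.1
eef_pos: [0.5423, 0.0285, 0.202]
tcp_rot: [-0.001, 0.999, -0.05, -0.001]
wrist_force: [-0.9, -0.7, 0.8]
opening: 0.0847
grip_force: 0.0
t 2.1 j [-0.1   0.27 -0.1   1.21  0.    3.14] pos [0.5423 0.0285 0.202 ] -> [0.5416 0.0269 0.082 ]
 twist [-0.0007  0.001   0.0046] rows 0.0 | offset before turn [-0.0004  0.0023  0.15  ] after turn [-0.0006  0.0021  0.15  ] rows 1.9
```

```bash
python3 -m handwheel '{"offset":[[0,0.002,0.03],[0,0,0.03],[0,0,0.03],[0,0,0.03],[0,0,0.03],[0,0,0],[0,0,0]],"twist":[[0,0,0],[0,0,0],[0,0,0],[0,0,0],[0,0,0],[0,0,0],[0,0,0]]}' 50
python3 -m handwheel '{"offset":[[0,0,0],[0,0,0],[0,0,0],[0,0,0],[0,0,0],[0,0,0]],"twist":[[0,0,0],[0,0,0],[0,0,0],[0,0,0],[0,0,0],[0,0,0]]}' 5
python3 -m handwheel '{"offset":[[-0.02,0,0],[-0.02,0,0],[-0.02,0,0],[-0.02,0,0],[-0.01,0,0],[-0.005,0,0],[0,0,0],[0,0,0]],"twist":[[0,0,0],[0,0,0],[0,0,0],[0,0,0],[0,0,0],[0,0,0],[0,0,0],[0,0,0]]}'
python3 - <<'E'
from h import *
plan(rk(-.145,0,.079),-UZ,EY)
E
```

```text
t: 2.98
eef_pos: [0.5415, 0.0235, 0.0839]
tcp_rot: [-0.0, 0.999, -0.054, 0.0]
wrist_force: [0.9, 0.3, 0.3]
opening: 0.0499
grip_force: 0.0
t: 3.72
eef_pos: [0.5423, 0.0272, 0.0847]
tcp_rot: [-0.003, 0.999, -0.052, 0.002]
wrist_force: [1.8, 19.4, 6.9]
opening: 0.0213
grip_force: 59.3
t: 4.72
eef_pos: [0.4665, 0.0355, 0.0847]
tcp_rot: [-0.004, 0.999, -0.052, 0.002]
wrist_force: [-0.3, 24.1, 9.5]
opening: 0.021
grip_force: 60.8
t 4.7 j [-0.11  0.24 -0.47  0.86  0.01  3.14] pos [0.4665 0.0355 0.0847] -> [0.4635 0.0354 0.082 ]
 twist [-0.0052 -0.0018  0.0024] rows 0.1 | offset before turn [-0.0037  0.0006  0.0033] after turn [-0.0037  0.0005  0.0033] rows 0.1
```

```bash
python3 -m handwheel '{"offset":[[-0.005,-0.004,0],[-0.005,0,0],[-0.005,0,0],[-0.004,0,0],[0,0,0],[0,0,0]],"twist":[[0,0,0],[0,0,0],[0,0,0],[0,0,0],[0,0,0],[0,0,0]]}'
python3 -c "
from h import *
plan(rk(-.145,0,.079),-UZ,EY)"
```

```text
t: 5.48
eef_pos: [0.4635, 0.036, 0.0851]
tcp_rot: [-0.002, 0.999, -0.053, 0.012]
wrist_force: [56.0, 7.7, -44.3]
opening: 0.0212
grip_force: 62.2
t 5.5 j [-0.11  0.22 -0.49  0.83  0.01  3.14] pos [0.4635 0.036  0.0851] -> [0.4635 0.0354 0.082 ]
 twist [-0.0035 -0.0149  0.0014] rows 0.1 | offset before turn [0.0001 0.0007 0.0039] after turn [0.0002 0.0007 0.0039] rows 0.1
```

```bash
python3 -m handwheel '{"offset":[[0.012,0,0],[0,0,0],[0,0,0]],"twist":[[0,0,0],[0,0,0],[0,0,0]]}'
python3 -m handwheel '{"offset":[[0,0,0],[0,0,0],[0,0,0],[0,0,-0.04],[0,0,-0.06],[0,0,-0.06],[0,0,-0.06],[0,0,0]],"twist":[[0,0,0],[0,0,0],[0,0,0],[0,0,0],[0,0,0],[0,0,0],[0,0,0],[0,0,0]]}' 60
python3 -m handwheel '{"offset":[[0,0,0],[0,0,0],[0,0,0],[0,0,0],[0,0,0],[0,0,0],[0,0,0],[0,0,0],[0,0,0],[0,0,0],[0,0,0],[0,0,0],[0,0,0],[0,0,0],[0,0,0],[0,0,0],[0,0,0],[0,0,0],[0,0,0]],"twist":[[0,0,-0.11],[0,0,-0.11],[0,0,-0.11],[0,0,-0.11],[0,0,-0.11],[0,0,-0.11],[0,0,-0.11],[0,0,-0.11],[0,0,-0.11],[0,0,-0.11],[0,0,-0.11],[0,0,-0.11],[0,0,-0.11],[0,0,-0.11],[0,0,-0.11],[0,0,-0.11],[0,0,-0.11],[0,0,-0.11],[0,0,0]]}' 73
cat >> h.py <<'E'
def carton(cx,cy,deg,gz,lift=0):
    "deg = heading e of tool; grip 35 mm behind centre"
    a=np.radians(deg);e=np.array([np.cos(a),np.sin(a),0]);y=np.array([np.sin(a),-np.cos(a),0])
    plan.flip=False
    print("y",y.round(2));z=e-UZ;g=np.array([cx,cy,0])-.035*e+gz*UZ-lift*z/np.linalg.norm(z)
    plan(g,z,y)
E
python3 - <<'E'
from h import *
s,r=cur();print(r.as_matrix().round(2))
carton(.4727,-.2515,-111.3,.023,.15)
E
```

```text
t: 5.85
eef_pos: [0.4638, 0.0359, 0.085]
tcp_rot: [-0.002, 0.999, -0.053, 0.004]
wrist_force: [8.9, 9.0, 1.7]
opening: 0.0211
grip_force: 68.9
t: 6.85
eef_pos: [0.4615, 0.0346, 0.2624]
tcp_rot: [-0.0, 0.999, -0.053, 0.003]
wrist_force: [0.3, -0.3, -0.8]
opening: 0.0599
grip_force: 0.0
t: 9.22
eef_pos: [0.46, 0.0347, 0.2583]
tcp_rot: [-0.001, 0.069, 0.998, 0.001]
wrist_force: [-0.1, -0.9, 0.2]
opening: 0.0729
grip_force: 0.0
[[-0.99  0.14 -0.  ]
 [ 0.14  0.99  0.  ]
 [ 0.    0.   -1.  ]]
y [-0.93  0.36  0.  ]
t 9.2 j [-0.11  0.11 -0.16  1.31  0.    0.03] pos [0.46   0.0347 0.2583] -> [ 0.5247 -0.1181  0.1312]
 twist [ 0.3345  0.4214 -0.8042] rows 8.2 | offset before turn [-0.1068 -0.1782  0.1585] after turn [-0.0072 -0.1448  0.2174] rows 3.3
```

```bash
python3 -m handwheel '{"offset":[[0,0,0],[0,0,0],[0,0,0],[0,0,0],[0,0,0],[0,0,0],[0,0,0],[0,0,0],[0,0,0],[-0.0018,-0.0362,0.0543],[-0.0018,-0.0362,0.0543],[-0.0018,-0.0362,0.0543],[-0.0018,-0.0362,0.0543],[0,0,0],[0,0,0]],"twist":[[0.0372,0.0468,-0.0894],[0.0372,0.0468,-0.0894],[0.0372,0.0468,-0.0894],[0.0372,0.0468,-0.0894],[0.0372,0.0468,-0.0894],[0.0372,0.0468,-0.0894],[0.0372,0.0468,-0.0894],[0.0372,0.0468,-0.0894],[0.0372,0.0468,-0.0894],[0,0,0],[0,0,0],[0,0,0],[0,0,0],[0,0,0],[0,0,0]]}'
python3 - <<'E'
from h import *
carton(.4727,-.2515,-111.3,.023,.02)
E
```

```text
t: 11.1
eef_pos: [0.5253, -0.1178, 0.1322]
tcp_rot: [-0.315, -0.521, 0.763, -0.217]
wrist_force: [-0.6, -0.1, 1.2]
opening: 0.073
grip_force: 0.0
y [-0.93  0.36  0.  ]
t 11.1 j [-0.04  0.51 -0.13  1.24 -0.73 -1.11] pos [ 0.5253 -0.1178  0.1322] -> [ 0.4913 -0.2037  0.0393]
 twist [-0.001   0.0002 -0.0012] rows 0.0 | offset before turn [-0.0004  0.0009  0.1639] after turn [-0.0004  0.0006  0.1639] rows 2.1
```

Orientation works. I'll advance to the carton.

```bash
python3 -m handwheel '{"offset":[[0,0,0.041],[0,0,0.041],[0,0,0.041],[0,0,0.041],[0,0,0.009],[0,0,0.008],[0,0,0.004],[0,0,0.004],[0,0,0],[0,0,0]],"twist":[[0,0,0],[0,0,0],[0,0,0],[0,0,0],[0,0,0],[0,0,0],[0,0,0],[0,0,0],[0,0,0],[0,0,0]]}'
python3 - <<'E'
from h import *
carton(.4727,-.2515,-111.3,.019,0)
for n in("side","top"):
    p,d=snap(n);cv2.imwrite(f"pics/{n}1.png",p[:,:,::-1])
i=cv2.imread("pics/side1.png");cv2.imwrite("pics/c1.png",cv2.resize(cv2.convertScaleAbs(i[60:220,260:460],alpha=1.5),None,fx=3,fy=3))
E
```

```text
t: 12.35
eef_pos: [0.4874, -0.2175, 0.0255]
tcp_rot: [-0.315, -0.522, 0.762, -0.217]
wrist_force: [0.5, 0.2, -1.0]
opening: 0.0732
grip_force: 0.0
y [-0.93  0.36  0.  ]
t 12.3 j [-0.22  0.56 -0.39  0.78 -0.77 -1.36] pos [ 0.4874 -0.2175  0.0255] -> [ 0.4862 -0.2169  0.0211]
 twist [-0.0019  0.0003  0.0001] rows 0.0 | offset before turn [-0.0039  0.0017  0.0038] after turn [-0.0039  0.0017  0.0038] rows 0.1
```

View pics/c1.png

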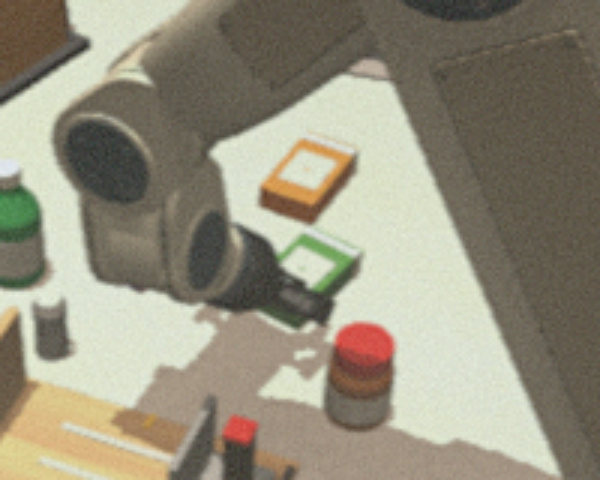

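The crop shows the gripper straddling the near end of the green carton at about (300,290), with nothing else touched. I'll lower slightly and grip.

```bash
python3 -m handwheel '{"offset":[[-0.003,0.0017,0.0035],[0,0,0],[0,0,0]],"twist":[[0,0,0],[0,0,0],[0,0,0]]}'
python3 -m handwheel '{"offset":[[0,0,0],[0,0,0],[0,0,0],[0,0,0],[0,0,0],[0,0,0]],"twist":[[0,0,0],[0,0,0],[0,0,0],[0,0,0],[0,0,0],[0,0,0]]}' 50
python3 - <<'E'
from h import *
s,r=cur();go(np.array([0,0,.20]));
z=EX-UZ;y=EY
T=R.from_matrix(np.c_[np.cross(y,z/2**.5),y,z/2**.5])
print(r.as_matrix().round(2)); r2=r*R.from_euler("z",180,degrees=True)
print("after half turn twist",((r2.inv()*T).as_rotvec()/(np.pi/2)).round(4))
E
```

```text
t: 12.82
eef_pos: [0.4858, -0.2173, 0.0216]
tcp_rot: [-0.315, -0.522, 0.762, -0.217]
wrist_force: [-1.3, 0.5, 0.5]
opening: 0.0729
grip_force: 0.0
t: 13.58
eef_pos: [0.4861, -0.2174, 0.022]
tcp_rot: [-0.315, -0.522, 0.762, -0.217]
wrist_force: [1.2, 2.0, 5.4]
opening: 0.061
grip_force: 65.5
 world shift [0.  0.  0.2] -> [ 0.1767 -0.0006 -0.1768]
[[-0.26 -0.93 -0.25]
 [-0.66  0.36 -0.66]
 [ 0.71 -0.   -0.71]]
after half turn twist [-0.8238  0.0012 -0.8255]
```

```bash
python3 -m handwheel '{"offset":[[0.03,0,-0.03],[0.0442,0,-0.0442],[0.0442,0,-0.0442],[0.0442,0,-0.0442],[0.0142,0,-0.0142],[0,0,0]],"twist":[[0,0,0],[0,0,0],[0,0,0],[0,0,0],[0,0,0],[0,0,0]]}'
python3 -m handwheel '{"offset":[[0,0,0],[0,0,0],[0,0,0],[0,0,0],[0,0,0],[0,0,0],[0,0,0],[0,0,0],[0,0,0],[0,0,0],[0,0,0],[0,0,0],[0,0,0],[0,0,0],[0,0,0],[0,0,0],[0,0,0],[0,0,0],[0,0,0]],"twist":[[0,0,0.1111],[0,0,0.1111],[0,0,0.1111],[0,0,0.1111],[0,0,0.1111],[0,0,0.1111],[0,0,0.1111],[0,0,0.1111],[0,0,0.1111],[0,0,0.1111],[0,0,0.1111],[0,0,0.1111],[0,0,0.1111],[0,0,0.1111],[0,0,0.1111],[0,0,0.1111],[0,0,0.1111],[0,0,0.1111],[0,0,0]]}'
cat >> h.py <<'E'
def place(cx,fwd,low,lift):
    "rack x of carton centre, carton centre ahead of grasp, underside below grasp"
    plan.flip=False;plan(rk(cx-fwd,0,.008+low+lift),EX-UZ,EY)
E
python3 - <<'E'
from h import *
place(.063,.006,.090,.10)
E
```

```text
t: 14.32
eef_pos: [0.4857, -0.2174, 0.2224]
tcp_rot: [-0.314, -0.522, 0.763, -0.217]
wrist_force: [0.6, -0.3, -2.9]
opening: 0.0608
grip_force: 65.4
t: 16.7
eef_pos: [0.4851, -0.2172, 0.2201]
tcp_rot: [0.215, 0.762, 0.523, -0.316]
wrist_force: [1.3, -0.6, -1.6]
opening: 0.0608
grip_force: 65.5
t 16.7 j [-0.22  0.35 -0.14  1.23 -0.77  1.78] pos [ 0.4851 -0.2172  0.2201] -> [0.6623 0.0138 0.2001]
 twist [-0.8249 -0.0014 -0.824 ] rows 9.9 | offset before turn [ 0.2645  0.1025 -0.2293] after turn [-0.116   0.311   0.1513] rows 4.7
```

```bash
python3 -m handwheel '{"offset":[[0,0,0],[0,0,0],[0,0,0],[0,0,0],[0,0,0],[0,0,0],[0,0,0],[0,0,0],[0,0,0],[0,0,0],[0,0,0],[-0.0193,0.0518,0.0252],[-0.0193,0.0518,0.0252],[-0.0193,0.0518,0.0252],[-0.0193,0.0518,0.0252],[-0.0193,0.0518,0.0252],[-0.0193,0.0518,0.0252],[0,0,0],[0,0,0]],"twist":[[-0.0825,0,-0.0824],[-0.0825,0,-0.0824],[-0.0825,0,-0.0824],[-0.0825,0,-0.0824],[-0.0825,0,-0.0824],[-0.0825,0,-0.0824],[-0.0825,0,-0.0824],[-0.0825,0,-0.0824],[-0.0825,0,-0.0824],[-0.0825,0,-0.0824],[0,0,0],[0,0,0],[0,0,0],[0,0,0],[0,0,0],[0,0,0],[0,0,0],[0,0,0],[0,0,0]]}'
cat >> h.py <<'E'
def seecarton(hue,name):
    "measure held carton standing: top face patch and low edge, rack frame"
    z0=cur()[0]["eef_pos"]
    for n in("top","side"):
        p,d=snap(n);cv2.imwrite(f"pics/{n}_{name}.png",p[:,:,::-1]);W=world(n,d);H=hsv(p)
        m=(H[...,0]>=hue[0])&(H[...,0]<=hue[1])&(H[...,1]>90)&(np.linalg.norm(W-z0,axis=-1)<.14)
        q=W[m]-O;q=np.c_[q@EX,q@EY,q[:,2]]
        print(n,m.sum(),"rack lo",np.percentile(q,2,axis=0).round(4),"hi",np.percentile(q,98,axis=0).round(4))
        t=q[q[:,2]>np.percentile(q[:,2],98)-.006]; print("  top patch",len(t),t.mean(0).round(4),rect(t))
E
python3 - <<'E'
from h import *
place(.063,.006,.090,.10); print(cur()[0]["joints"])
seecarton((35,85),"g")
i=cv2.imread("pics/side_g.png");cv2.imwrite("pics/c2.png",cv2.resize(cv2.convertScaleAbs(i[80:280,180:420],alpha=1.5),None,fx=3,fy=3))
E
```

```text
t: 19.08
eef_pos: [0.6618, 0.0144, 0.2013]
tcp_rot: [0.383, 0.05, 0.922, -0.021]
wrist_force: [-0.2, -0.7, -1.7]
opening: 0.0609
grip_force: 66.0
t 19.1 j [-0.1   0.13 -0.6   0.06 -0.    0.  ] pos [0.6618 0.0144 0.2013] -> [0.6623 0.0138 0.2001]
 twist [-0.0002  0.0008 -0.0004] rows 0.0 | offset before turn [ 0.0006 -0.0008  0.0015] after turn [ 0.0006 -0.0008  0.0015] rows 0.0
[-0.10317361  0.12557849 -0.59911318  0.05941439 -0.00391011  0.00424681]
top 251 rack lo [ 0.0454 -0.0283  0.139 ] hi [0.073  0.0305 0.2243]
  top patch 154 [0.0592 0.0009 0.221 ] (array([51.5,  0.9]), array([61.3, 42.4]), 89.0)
side 211 rack lo [ 0.0428 -0.0308  0.1596] hi [0.0735 0.031  0.2295]
  top patch 6 [0.0387 0.0254 0.2377] (array([46.7, 13.1]), array([54.3, 12.4]), -63.3)
```

View pics/c2.png

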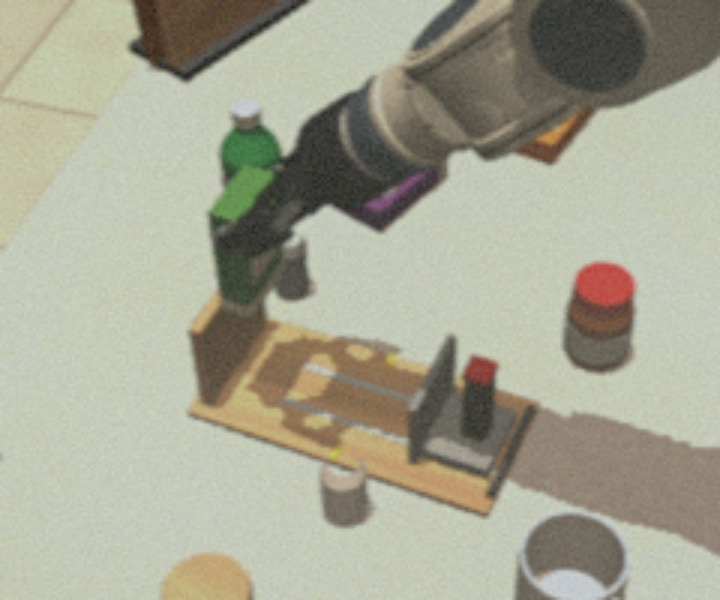

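The crop shows the green carton held upright above the end-wall area at (210-275,170-310), with the bookend at its outer stop. The carton is centred at rack x=59 mm with its underside at z≈0.110, so I'll shift it 4 mm forward and lower it.

```bash
python3 -m handwheel '{"offset":[[-0.0035,-0.001,0.0035],[0.0195,0,0.0195],[0.0195,0,0.0195],[0.0195,0,0.0195],[0.0195,0,0.0195],[0.004,0,0.004],[0.003,0,0.003],[0.002,0,0.002],[0,0,0],[0,0,0]],"twist":[[0,0,0],[0,0,0],[0,0,0],[0,0,0],[0,0,0],[0,0,0],[0,0,0],[0,0,0],[0,0,0],[0,0,0]]}'
python3 -m handwheel '{"offset":[[0.001,0,0.001],[0,0,0]],"twist":[[0,0,0],[0,0,0]]}'
```

```text
t: 20.42
eef_pos: [0.667, 0.0123, 0.1043]
tcp_rot: [0.384, 0.05, 0.922, -0.021]
wrist_force: [-0.2, -0.1, -1.5]
opening: 0.061
grip_force: 66.9
t: 20.68
eef_pos: [0.6667, 0.0124, 0.1026]
tcp_rot: [0.383, 0.05, 0.922, -0.02]
wrist_force: [-0.3, 0.5, -1.7]
opening: 0.0611
grip_force: 66.9
```

```bash
python3 -m handwheel '{"offset":[[0.0015,0,0.0015],[0,0,0]],"twist":[[0,0,0],[0,0,0]]}'|egrep "pos|wrist"
python3 -m handwheel '{"offset":[[0.001,0,0.001],[0,0,0]],"twist":[[0,0,0],[0,0,0]]}'|egrep "pos|wrist"
```

```text
eef_pos: [0.6667, 0.0123, 0.1007]
wrist_force: [-0.3, 0.2, -1.6]
eef_pos: [0.6667, 0.0123, 0.0996]
wrist_force: [-0.9, 0.9, -0.6]
```

```bash
python3 -m handwheel '{"offset":[[0.001,0,0.001],[0,0,0]],"twist":[[0,0,0],[0,0,0]]}'|egrep "pos|wrist"
python3 -c "
from h import *
place(.063,.006,.09,0);seecarton((35,85),'g2')"
```

```text
eef_pos: [0.6667, 0.0123, 0.0985]
wrist_force: [0.9, -0.6, -1.3]
t 21.4 j [-0.11  0.29 -0.74 -0.24 -0.    0.  ] pos [0.6667 0.0123 0.0985] -> [0.6623 0.0138 0.1001]
 twist [ 0.0001  0.0013 -0.0005] rows 0.0 | offset before turn [ 0.0027  0.0012 -0.0055] after turn [ 0.0027  0.0012 -0.0055] rows 0.1
top 253 rack lo [ 0.0418 -0.0306  0.0578] hi [0.0834 0.0287 0.1413]
  top patch 93 [ 0.0652 -0.0036  0.1378] (array([54.9, -1.1]), array([60. , 53.4]), 89.2)
side 178 rack lo [ 0.0552 -0.0278  0.0865] hi [0.0801 0.0286 0.1387]
  top patch 151 [ 0.0672 -0.      0.1355] (array([67.8, -0.1]), array([60.6, 25.4]), -88.3)
```

```bash
python3 -c "
import cv2
i=cv2.imread('pics/side_g2.png');a=cv2.resize(cv2.convertScaleAbs(i[130:240,220:340],alpha=1.6),None,fx=3.3,fy=3.3)
i=cv2.imread('pics/top_g2.png');b=cv2.resize(cv2.convertScaleAbs(i[130:240,260:380],alpha=1.6),None,fx=3.3,fy=3.3)
cv2.imwrite('pics/c3.png',cv2.hconcat([a,b]))"
```

```text
(no output)
```

View pics/c3.png

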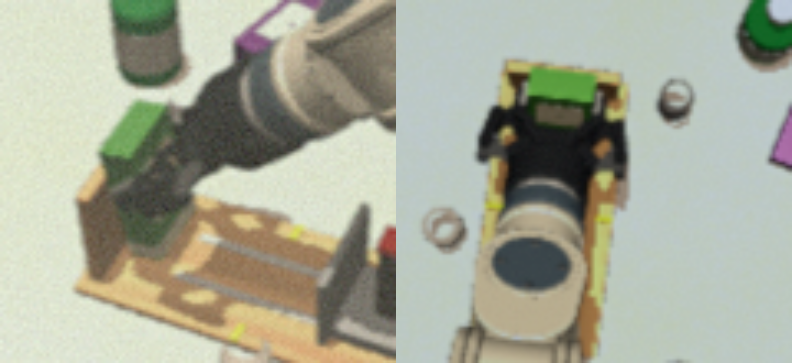

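```bash
python3 -c "
from h import *
p,d=snap('side');W=world('side',d);H=hsv(p)
q=W-O;q=np.stack([q@EX,q@EY,q[...,2]],-1)
g=(H[...,0]>=35)&(H[...,0]<=90)&(H[...,1]>60)&(q[...,0]>.03)&(q[...,0]<.11)&(abs(q[...,1])<.05)&(q[...,2]>.01)
w=q[g]
for lo in np.arange(.01,.15,.01):
    s=w[(w[:,2]>=lo)&(w[:,2]<lo+.01)]
    if len(s)>2: print(lo.round(2),len(s),s.min(0).round(3),s.max(0).round(3))
"
```

```text
0.04 27 [ 0.042 -0.013  0.042] [0.065 0.03  0.05 ]
0.05 24 [0.042 0.001 0.051] [0.064 0.029 0.057]
0.06 16 [0.043 0.017 0.06 ] [0.069 0.032 0.069]
0.07 7 [0.046 0.026 0.072] [0.07  0.031 0.078]
0.1 6 [ 0.053 -0.031  0.101] [0.076 0.029 0.109]
0.11 33 [ 0.052 -0.032  0.11 ] [0.077 0.031 0.12 ]
0.12 62 [ 0.053 -0.03   0.12 ] [0.079 0.031 0.13 ]
0.13 200 [ 0.055 -0.033  0.13 ] [0.083 0.03  0.139]
```

The crop shows the carton raised about 19 mm in the grip and leaning roughly 9° towards the wall. It must have clipped the wall on the way down. I'll back it off, lift it and measure the tilt.

```bash
python3 -m handwheel '{"offset":[[0.0106,0,-0.0106],[-0.03,0,-0.03],[-0.03,0,-0.03],[0,0,0],[0,0,0]],"twist":[[0,0,0],[0,0,0],[0,0,0],[0,0,0],[0,0,0]]}'
cat >> h.py <<'E'
def tilt(hue,x0,x1,zmax=.3):
    for n in("side","top"):
        p,d=snap(n);W=world(n,d);H=hsv(p);q=W-O;q=np.stack([q@EX,q@EY,q[...,2]],-1)
        g=(H[...,0]>=hue[0])&(H[...,0]<=hue[1])&(H[...,1]>60)&(q[...,0]>x0)&(q[...,0]<x1)&(abs(q[...,1])<.05)&(q[...,2]>.01)&(q[...,2]<zmax)
        w=q[g]; zt=np.percentile(w[:,2],95); t=w[w[:,2]>zt-.012]
        c=np.c_[t[:,:2],np.ones(len(t))];k=np.linalg.lstsq(c,t[:,2],rcond=None)[0]
        print(n,len(w),"top z",t[:,2].mean().round(4),"slopes deg",np.degrees(np.arctan(k[:2])).round(1),"centre",t.mean(0).round(4),rect(t))
        if n=="side":
            for lo in np.arange(w[:,2].min(),zt,.015):
                s=w[(w[:,2]>=lo)&(w[:,2]<lo+.015)]
                if len(s)>5: print("  z%.3f"%lo,len(s),"x",np.percentile(s[:,0],[3,97]).round(4),"y",np.percentile(s[:,1],[3,97]).round(4))
E
python3 -c "
from h import *
tilt((35,90),.01,.12)"
```

```text
t: 22.2
eef_pos: [0.6537, 0.0137, 0.1657]
tcp_rot: [0.383, 0.05, 0.922, -0.02]
wrist_force: [-0.7, 0.5, -2.9]
opening: 0.0611
grip_force: 66.9
side 442 top z 0.201 slopes deg [-1.1 -1.3] centre [0.0542 0.0013 0.201 ] (array([45.5,  0.2]), array([68.5, 51.8]), -86.6)
  z0.109 60 x [0.028  0.0535] y [-0.0121  0.0302]
  z0.124 34 x [0.0293 0.0541] y [0.0162 0.0302]
  z0.139 10 x [0.0343 0.0531] y [0.0272 0.0306]
  z0.169 37 x [0.0401 0.0615] y [-0.0298  0.0302]
  z0.184 108 x [0.0405 0.0682] y [-0.029   0.0311]
  z0.199 193 x [0.043  0.0696] y [-0.0301  0.0292]
top 313 top z 0.2022 slopes deg [-6.5  0.4] centre [ 0.0538 -0.002   0.2022] (array([42.5, -8.1]), array([72.1, 56.7]), -87.2)
```

```bash
python3 -m handwheel '{"offset":[[0,0,0],[0,0,0],[0,0,0],[0,0,0]],"twist":[[0,-0.05,0],[0,-0.05,0],[0,0,0],[0,0,0]]}'
python3 -c "
from h import *
tilt((35,90),.01,.12);go(-UZ*.01);go(EX*.01)"
```

```text
t: 22.8
eef_pos: [0.6549, 0.0135, 0.166]
tcp_rot: [0.453, 0.049, 0.89, -0.024]
wrist_force: [1.2, 0.0, -0.9]
opening: 0.061
grip_force: 66.9
side 391 top z 0.203 slopes deg [ 3.3 -1.3] centre [0.051  0.0012 0.203 ] (array([53.3, -1.6]), array([66.3, 30.1]), -88.0)
  z0.113 36 x [0.0381 0.063 ] y [0.0132 0.0302]
  z0.128 27 x [0.0382 0.0607] y [0.0254 0.0306]
  z0.143 6 x [0.0397 0.0464] y [0.0271 0.0404]
  z0.173 38 x [0.0386 0.0601] y [-0.0327  0.0309]
  z0.188 122 x [0.0383 0.067 ] y [-0.0309  0.0302]
  z0.203 153 x [0.0395 0.0651] y [-0.0293  0.0287]
top 278 top z 0.2052 slopes deg [2.7 0. ] centre [ 0.0516 -0.0018  0.2052] (array([52. , -1.6]), array([61.7, 28.2]), -89.6)
 world shift [-0.   -0.   -0.01] -> [ 0.0101 -0.      0.0073]
 world shift [ 0.00994151 -0.00107999  0.        ] -> [-0.0073  0.      0.0101]
```

```bash
python3 -m handwheel '{"offset":[[-0.0015,0,0.002],[0.0197,0,0.0142],[0.0197,0,0.0142],[0.0197,0,0.0142],[0.0197,0,0.0142],[0.002,0,0.0015],[0,0,0],[0,0,0]],"twist":[[0,0,0],[0,0,0],[0,0,0],[0,0,0],[0,0,0],[0,0,0],[0,0,0],[0,0,0]]}'|egrep "pos|wrist"
python3 -m handwheel '{"offset":[[0.002,0,0.0015],[0,0,0]],"twist":[[0,0,0],[0,0,0]]}'|egrep "pos|wrist"
python3 -m handwheel '{"offset":[[0.002,0,0.0015],[0,0,0]],"twist":[[0,0,0],[0,0,0]]}'|egrep "pos|wrist"
python3 -c "
from h import *
tilt((35,90),.01,.12)"
```

```text
eef_pos: [0.6571, 0.0134, 0.088]
wrist_force: [-0.4, -0.6, -1.4]
eef_pos: [0.6567, 0.0134, 0.0851]
wrist_force: [-0.0, 0.4, -1.4]
eef_pos: [0.6566, 0.0134, 0.0826]
wrist_force: [-0.8, -0.1, -1.4]
side 343 top z 0.1199 slopes deg [ 3.  -0.4] centre [0.0532 0.0008 0.1199] (array([53.8, -1.7]), array([66.2, 29.7]), 89.1)
  z0.027 17 x [0.0397 0.0634] y [0.016  0.0307]
  z0.042 26 x [0.0406 0.0662] y [0.0259 0.0307]
  z0.087 23 x [0.0405 0.0812] y [-0.0323  0.0312]
  z0.102 61 x [0.0399 0.0646] y [-0.0269  0.0312]
  z0.117 212 x [0.0408 0.0677] y [-0.0302  0.0291]
top 242 top z 0.121 slopes deg [-0.6 -0.4] centre [ 0.0529 -0.0014  0.121 ] (array([53.3, -1.7]), array([61., 29.]), -89.7)
```

Top is at 0.120, so the underside is about 2 mm above the base. I'll continue in small steps and release.

```bash
python3 -m handwheel '{"offset":[[0.0015,0,0.0011],[0,0,0]],"twist":[[0,0,0],[0,0,0]]}'|egrep "pos|wrist"
python3 -m handwheel '{"offset":[[0.0012,0,0.0009],[0,0,0]],"twist":[[0,0,0],[0,0,0]]}'|egrep "pos|wrist"
```

```text
eef_pos: [0.6566, 0.0134, 0.0812]
wrist_force: [-0.9, 0.4, -0.6]
eef_pos: [0.6569, 0.0134, 0.0803]
wrist_force: [-0.2, -0.1, -0.1]
```

```bash
python3 -m handwheel '{"offset":[[0,0,0],[0,0,0],[0,0,0],[0,0,-0.02],[0,0,-0.04],[0,0,-0.06],[0,0,-0.06],[0,0,0]],"twist":[[0,0,0],[0,0,0],[0,0,0],[0,0,0],[0,0,0],[0,0,0],[0,0,0],[0,0,0]]}' 76
python3 -c "
from h import *
tilt((35,90),.01,.12)
carton(.5034,-.4044,-103.4,.021,.12)"
```

```text
t: 26.0
eef_pos: [0.5383, 0.0266, 0.1674]
tcp_rot: [0.456, 0.048, 0.888, -0.024]
wrist_force: [0.6, 0.2, 0.5]
opening: 0.0761
grip_force: 0.0
side 426 top z 0.1171 slopes deg [ 3.1 -0.8] centre [0.0523 0.0006 0.1171] (array([54.5, -1.5]), array([65.9, 30. ]), -89.4)
  z0.020 21 x [0.0392 0.0585] y [-0.0273  0.0306]
  z0.035 31 x [0.0395 0.065 ] y [0.0121 0.0305]
  z0.050 24 x [0.0395 0.0631] y [0.0228 0.0305]
  z0.065 30 x [0.04   0.0636] y [0.0255 0.0306]
  z0.080 35 x [0.0401 0.0828] y [-0.033   0.0306]
  z0.095 49 x [0.039 0.063] y [-0.0289  0.0306]
  z0.110 236 x [0.0403 0.0667] y [-0.0299  0.0293]
top 231 top z 0.1187 slopes deg [-1.2  0.9] centre [ 0.0521 -0.0018  0.1187] (array([52.8, -1.5]), array([61.8, 28.5]), 89.3)
y [-0.97  0.23  0.  ]
t 26.1 j [-0.11  0.   -1.03 -0.41 -0.    0.  ] pos [0.5406 0.0261 0.1659] -> [ 0.5317 -0.2857  0.108 ]
 twist [-0.0826  0.8858 -1.0215] rows 11.5 | offset before turn [ 0.0403 -0.3888  0.0674] after turn [ 0.2188 -0.0795  0.3211] rows 5.1
```

```bash
python3 -m handwheel '{"offset":[[-0.04,0,-0.029],[-0.04,0,-0.029],[0,0,0],[0,0,0],[0,0,0],[0,0,0],[0,0,0],[0,0,0],[0,0,0],[0,0,0],[0,0,0],[0,0,0],[0,0,0],[0,0,0],[0,0,0],[0,0,0]],"twist":[[0,0,0],[0,0,0],[-0.0069,0.0738,-0.0851],[-0.0069,0.0738,-0.0851],[-0.0069,0.0738,-0.0851],[-0.0069,0.0738,-0.0851],[-0.0069,0.0738,-0.0851],[-0.0069,0.0738,-0.0851],[-0.0069,0.0738,-0.0851],[-0.0069,0.0738,-0.0851],[-0.0069,0.0738,-0.0851],[-0.0069,0.0738,-0.0851],[-0.0069,0.0738,-0.0851],[-0.0069,0.0738,-0.0851],[0,0,0],[0,0,0]]}' 73
python3 -c "
from h import *
carton(.5034,-.4044,-103.4,.021,.10)"
```

```text
t: 28.1
eef_pos: [0.5411, 0.026, 0.2426]
tcp_rot: [-0.3, -0.572, 0.726, -0.236]
wrist_force: [0.1, -0.1, -0.1]
opening: 0.0726
grip_force: 0.0
y [-0.97  0.23  0.  ]
t 28.1 j [ 0.21  0.49  0.13  1.62 -0.69 -0.97] pos [0.5411 0.026  0.2426] -> [ 0.5284 -0.2995  0.0938]
 twist [ 0.0017  0.0013 -0.0004] rows 0.0 | offset before turn [ 0.1518 -0.0801  0.4135] after turn [ 0.151  -0.0789  0.414 ] rows 5.7
```

```bash
python3 -m handwheel '{"offset":[[0.0217,-0.0114,0.0591],[0.0217,-0.0114,0.0591],[0.0217,-0.0114,0.0591],[0.0217,-0.0114,0.0591],[0.0217,-0.0114,0.0591],[0.0217,-0.0114,0.0591],[0.0217,-0.0114,0.0591],[0,0,0],[0,0,0]],"twist":[[0,0,0],[0,0,0],[0,0,0],[0,0,0],[0,0,0],[0,0,0],[0,0,0],[0,0,0],[0,0,0]]}'
python3 -c "
from h import *
carton(.5034,-.4044,-103.4,.020,0)"
```

```text
t: 29.22
eef_pos: [0.5278, -0.3003, 0.0963]
tcp_rot: [-0.3, -0.572, 0.726, -0.237]
wrist_force: [-0.2, 0.1, 0.3]
opening: 0.0728
grip_force: 0.0
y [-0.97  0.23  0.  ]
t 29.2 j [-0.34  0.47 -0.31  0.69 -0.78 -1.71] pos [ 0.5278 -0.3003  0.0963] -> [ 0.512  -0.3683  0.0221]
 twist [ 0.001   0.0005 -0.001 ] rows 0.0 | offset before turn [-0.0038 -0.0006  0.1273] after turn [-0.0039 -0.0004  0.1273] rows 1.6
```

```bash
python3 -m handwheel '{"offset":[[-0.0035,-0.0005,0.03],[0,0,0.04],[0,0,0.03],[0,0,0.017],[0,0,0.01],[0,0,0],[0,0,0]],"twist":[[0,0,0],[0,0,0],[0,0,0],[0,0,0],[0,0,0],[0,0,0],[0,0,0]]}'
python3 -c "
from h import *
carton(.5034,-.4044,-103.4,.020,0)"
python3 -m handwheel '{"offset":[[0,0,0],[0,0,0],[0,0,0],[0,0,0],[0,0,0],[0,0,0]],"twist":[[0,0,0],[0,0,0],[0,0,0],[0,0,0],[0,0,0],[0,0,0]]}' 50
```

```text
t: 30.1
eef_pos: [0.5126, -0.3675, 0.0221]
tcp_rot: [-0.301, -0.573, 0.725, -0.237]
wrist_force: [0.0, -0.2, -0.0]
opening: 0.0732
grip_force: 0.0
y [-0.97  0.23  0.  ]
t 30.1 j [-0.46  0.55 -0.41  0.39 -0.76 -1.88] pos [ 0.5126 -0.3675  0.0221] -> [ 0.512  -0.3683  0.0221]
 twist [0.0006 0.0001 0.0009] rows 0.0 | offset before turn [0.0008 0.0004 0.0008] after turn [0.0008 0.0004 0.0008] rows 0.0
t: 30.85
eef_pos: [0.5127, -0.3677, 0.0224]
tcp_rot: [-0.301, -0.573, 0.725, -0.237]
wrist_force: [0.7, 4.6, 6.5]
opening: 0.0615
grip_force: 65.6
```

```bash
python3 -m handwheel '{"offset":[[0.03,0,-0.03],[0.0442,0,-0.0442],[0.0442,0,-0.0442],[0.0442,0,-0.0442],[0.0142,0,-0.0142],[0,0,0]],"twist":[[0,0,0],[0,0,0],[0,0,0],[0,0,0],[0,0,0],[0,0,0]]}' | grep pos
python3 -m handwheel '{"offset":[[0,0,0],[0,0,0],[0,0,0],[0,0,0],[0,0,0],[0,0,0],[0,0,0],[0,0,0],[0,0,0],[0,0,0],[0,0,0],[0,0,0],[0,0,0],[0,0,0],[0,0,0],[0,0,0],[0,0,0],[0,0,0],[0,0,0]],"twist":[[0,0,0.1111],[0,0,0.1111],[0,0,0.1111],[0,0,0.1111],[0,0,0.1111],[0,0,0.1111],[0,0,0.1111],[0,0,0.1111],[0,0,0.1111],[0,0,0.1111],[0,0,0.1111],[0,0,0.1111],[0,0,0.1111],[0,0,0.1111],[0,0,0.1111],[0,0,0.1111],[0,0,0.1111],[0,0,0.1111],[0,0,0]]}'
python3 - <<'E'
from h import *
place(.015,.006,.090,.105)
E
```

```text
eef_pos: [0.5129, -0.368, 0.2229]
t: 33.98
eef_pos: [0.5121, -0.3678, 0.2197]
tcp_rot: [0.235, 0.724, 0.574, -0.302]
wrist_force: [-0.2, 0.1, -0.7]
opening: 0.0606
grip_force: 65.3
t 34.0 j [-0.46  0.34 -0.16  0.86 -0.76  1.26] pos [ 0.5121 -0.3678  0.2197] -> [0.6145 0.019  0.2051]
 twist [-0.765  -0.0039 -0.7617] rows 9.1 | offset before turn [ 0.3667  0.013  -0.3403] after turn [-0.0402  0.4944  0.066 ] rows 6.4
```

```bash
python3 -m handwheel '{"offset":[[0,0,0],[0,0,0],[0,0,0],[0,0,0],[0,0,0],[0,0,0],[0,0,0],[0,0,0],[0,0,0],[0,0,0],[0,0,0],[-0.005,0.0618,0.0083],[-0.005,0.0618,0.0083],[-0.005,0.0618,0.0083],[-0.005,0.0618,0.0083],[-0.005,0.0618,0.0083],[-0.005,0.0618,0.0083],[-0.005,0.0618,0.0083],[-0.005,0.0618,0.0083],[0,0,0]],"twist":[[-0.0765,0,-0.0762],[-0.0765,0,-0.0762],[-0.0765,0,-0.0762],[-0.0765,0,-0.0762],[-0.0765,0,-0.0762],[-0.0765,0,-0.0762],[-0.0765,0,-0.0762],[-0.0765,0,-0.0762],[-0.0765,0,-0.0762],[-0.0765,0,-0.0762],[0,0,0],[0,0,0],[0,0,0],[0,0,0],[0,0,0],[0,0,0],[0,0,0],[0,0,0],[0,0,0],[0,0,0]]}'
python3 - <<'E'
from h import *
place(.015,.006,.090,.10)
tilt((8,20),-.03,.07)
E
```

```text
t: 36.48
eef_pos: [0.6148, 0.0228, 0.2071]
tcp_rot: [0.382, 0.049, 0.923, -0.019]
wrist_force: [-0.6, 0.1, -1.1]
opening: 0.0608
grip_force: 65.7
t 36.5 j [-0.1   0.04 -0.68  0.07 -0.    0.01] pos [0.6148 0.0228 0.2071] -> [0.6145 0.019  0.2001]
 twist [0.0024 0.0001 0.0001] rows 0.0 | offset before turn [ 0.006  -0.0048  0.0062] after turn [ 0.006  -0.0048  0.0063] rows 0.1
side 641 top z 0.2247 slopes deg [-26.8   4.1] centre [0.0113 0.0069 0.2247] (array([0.9, 7.4]), array([71.9, 56.2]), -89.5)
  z0.010 72 x [-0.0283  0.066 ] y [-0.0435  0.0489]
  z0.115 38 x [-0.0009  0.0188] y [-0.023   0.0342]
  z0.130 89 x [-0.0011  0.025 ] y [-0.0225  0.0352]
  z0.145 58 x [-0.0009  0.0232] y [0.0009 0.0347]
  z0.160 54 x [-0.0008  0.0236] y [0.0212 0.0346]
  z0.175 37 x [-0.0003  0.0226] y [0.0271 0.0355]
  z0.190 12 x [0.0005 0.0201] y [-0.0263  0.0449]
  z0.205 28 x [0.0001 0.0266] y [-0.0288  0.0389]
  z0.220 222 x [0.0001 0.0266] y [-0.027  0.034]
top 106 top z 0.2495 slopes deg [-52.4 -16.1] centre [-0.0224 -0.0077  0.2495] (array([-21.7, -12.6]), array([40.6,  8.4]), -64.7)
```

```bash
python3 -m handwheel '{"offset":[[-0.0053,-0.0045,0.0053],[0,0,0],[0.0217,0,0.0217],[0.0217,0,0.0217],[0.0217,0,0.0217],[0.0217,0,0.0217],[0,0,0],[0,0,0]],"twist":[[0,0,0],[0,0,0],[0,0,0],[0,0,0],[0,0,0],[0,0,0],[0,0,0],[0,0,0]]}'|egrep "pos|wrist"
python3 - <<'E'
from h import *
tilt((8,20),-.03,.07)
E
```

```text
eef_pos: [0.6213, 0.0139, 0.1101]
wrist_force: [0.5, -1.1, -1.0]
side 568 top z 0.1268 slopes deg [-22.3   3.9] centre [ 0.0183 -0.0023  0.1268] (array([17. ,  1.1]), array([81. , 52.6]), -63.5)
  z0.010 75 x [-0.026   0.0638] y [-0.046   0.0487]
  z0.025 72 x [0.006 0.061] y [-0.0304  0.0276]
  z0.040 58 x [0.0063 0.0317] y [-0.0115  0.0265]
  z0.055 49 x [0.0068 0.0332] y [0.0134 0.0265]
  z0.070 42 x [0.007  0.0328] y [0.0183 0.0281]
  z0.085 18 x [0.0077 0.0341] y [0.0062 0.0296]
  z0.100 9 x [0.0069 0.0321] y [-0.0355  0.0382]
  z0.115 227 x [0.0068 0.0333] y [-0.0359  0.0263]
top 107 top z 0.1545 slopes deg [-17.    2.5] centre [-0.0145  0.0007  0.1545] (array([-13.2,  -5.9]), array([67.4, 17.6]), 79.7)
```

```bash
python3 -m handwheel '{"offset":[[0,0.005,0],[0.0035,0,0.0035],[0.0035,0,0.0035],[0,0,0]],"twist":[[0,0,0],[0,0,0],[0,0,0],[0,0,0]]}'|egrep "pos|wrist"
python3 -m handwheel '{"offset":[[0.001,0,0.001],[0,0,0]],"twist":[[0,0,0],[0,0,0]]}'|egrep "pos|wrist"
python3 -m handwheel '{"offset":[[0.001,0,0.001],[0,0,0]],"twist":[[0,0,0],[0,0,0]]}'|egrep "pos|wrist"
```

```text
eef_pos: [0.6223, 0.0186, 0.1024]
wrist_force: [-0.6, 0.4, 4.2]
eef_pos: [0.6228, 0.0185, 0.1024]
wrist_force: [-4.9, -0.5, 12.9]
eef_pos: [0.6231, 0.0185, 0.1023]
wrist_force: [-10.4, -0.5, 21.7]
```

```bash
python3 -m handwheel '{"offset":[[-0.0018,0,-0.0018],[0,0,0]],"twist":[[0,0,0],[0,0,0]]}'|egrep "pos|wrist"
python3 -m handwheel '{"offset":[[0,0,0],[0,0,0],[0,0,0],[0,0,-0.02],[0,0,-0.04],[0,0,-0.06],[0,0,-0.06],[0,0,0]],"twist":[[0,0,0],[0,0,0],[0,0,0],[0,0,0],[0,0,0],[0,0,0],[0,0,0],[0,0,0]]}' 76
python3 -c "
from h import *
tilt((8,20),-.03,.038,.15)
tilt((35,90),.03,.1,.15)
carton(.6331,-.2594,-111.8,.021,.12)"
```

```text
eef_pos: [0.6223, 0.0185, 0.1024]
wrist_force: [-1.6, -0.4, 7.4]
t: 39.92
eef_pos: [0.5188, 0.0298, 0.2067]
tcp_rot: [0.385, 0.05, 0.921, -0.02]
wrist_force: [0.2, 0.3, -0.0]
opening: 0.0758
grip_force: 0.0
side 707 top z 0.1168 slopes deg [ 5.2 -1.5] centre [0.0194 0.0017 0.1168] (array([21.2, -1.2]), array([66.4, 29.6]), 89.2)
  z0.010 68 x [-0.02   0.032] y [-0.0327  0.0486]
  z0.025 75 x [0.0063 0.0333] y [-0.0277  0.0303]
  z0.040 66 x [0.006  0.0325] y [-0.0317  0.0304]
  z0.055 55 x [0.0067 0.034 ] y [-0.0281  0.0307]
  z0.070 57 x [0.0064 0.0326] y [-0.0263  0.0307]
  z0.085 75 x [0.0064 0.0343] y [-0.028   0.0313]
  z0.100 103 x [0.0064 0.033 ] y [-0.0294  0.0314]
  z0.115 208 x [0.0071 0.0342] y [-0.0303  0.0292]
top 87 top z 0.1095 slopes deg [6.7 0.3] centre [ 0.0078 -0.0078  0.1095] (array([ 5.9, -9.5]), array([49.6, 11.7]), -76.7)
side 369 top z 0.1176 slopes deg [ 2.9 -1. ] centre [0.0523 0.0009 0.1176] (array([53.6, -2.1]), array([67.1, 29.8]), -89.3)
  z0.024 12 x [0.0428 0.0615] y [0.0256 0.0298]
  z0.039 22 x [0.0401 0.063 ] y [0.0241 0.0305]
  z0.054 30 x [0.0396 0.0644] y [0.0258 0.0299]
  z0.069 27 x [0.0395 0.0642] y [0.0248 0.0301]
  z0.084 26 x [0.0395 0.0842] y [-0.036   0.0308]
  z0.099 30 x [0.0395 0.0647] y [-0.0074  0.0295]
  z0.114 222 x [0.0398 0.0671] y [-0.0302  0.0285]
top 209 top z 0.1183 slopes deg [ 2.  -0.3] centre [ 0.0518 -0.0016  0.1183] (array([52.2, -1.4]), array([61.6, 28.2]), 89.7)
y [-0.93  0.37  0.  ]
t 40.1 j [-0.1  -0.12 -0.84  0.07 -0.    0.01] pos [0.5201 0.0294 0.2022] -> [ 0.6784 -0.1461  0.108 ]
 twist [ 0.0023  0.8439 -0.9065] rows 10.5 | offset before turn [-0.0734 -0.1969  0.2387] after turn [ 0.0088 -0.2652  0.1754] rows 4.1
```

```bash
python3 -c "
from h import *
carton(.6331,-.2594,68.2,.021,.10)"
```

```text
y [ 0.93 -0.37  0.  ]
t 40.1 j [-0.1  -0.12 -0.84  0.07 -0.    0.01] pos [0.5201 0.0294 0.2022] -> [ 0.5931 -0.3595  0.0938]
 twist [0.     0.678  1.2656] rows 12.2 | offset before turn [-0.0069 -0.4736  0.1964] after turn [-0.391   0.2652 -0.1994] rows 6.6
```

```bash
python3 -m handwheel '{"offset":[[-0.0221,0,-0.0221],[-0.0221,0,-0.0221],[0,0,0],[0,0,0],[0,0,0],[0,0,0],[0,0,0],[0,0,0],[0,0,0],[0,0,0],[0,0,0],[0,0,0],[0,0,0],[0,0,0],[0,0,0],[0,0,0],[0,0,0]],"twist":[[0,0,0],[0,0,0],[0,0.0522,0.0974],[0,0.0522,0.0974],[0,0.0522,0.0974],[0,0.0522,0.0974],[0,0.0522,0.0974],[0,0.0522,0.0974],[0,0.0522,0.0974],[0,0.0522,0.0974],[0,0.0522,0.0974],[0,0.0522,0.0974],[0,0.0522,0.0974],[0,0.0522,0.0974],[0,0.0522,0.0974],[0,0,0],[0,0,0]]}' 73
python3 -c "
from h import *
carton(.6331,-.2594,68.2,.021,.10)"
```

```text
t: 42.25
eef_pos: [0.5204, 0.029, 0.2522]
tcp_rot: [-0.214, 0.765, 0.519, 0.317]
wrist_force: [0.3, -0.1, 0.4]
opening: 0.0731
grip_force: 0.0
y [ 0.93 -0.37  0.  ]
t 42.2 j [-0.5   0.19 -0.28  1.22  0.78  1.4 ] pos [0.5204 0.029  0.2522] -> [ 0.5931 -0.3595  0.0938]
 twist [-0.0002  0.0003  0.0012] rows 0.0 | offset before turn [-0.4356  0.2638 -0.1549] after turn [-0.435   0.2647 -0.155 ] rows 6.8
```

```bash
python3 -m handwheel '{"offset":[[-0.0544,0.033,-0.0194],[-0.0544,0.033,-0.0194],[-0.0544,0.033,-0.0194],[-0.0544,0.033,-0.0194],[-0.0544,0.033,-0.0194],[-0.0544,0.033,-0.0194],[-0.0544,0.033,-0.0194],[-0.0544,0.033,-0.0194],[0,0,0],[0,0,0]],"twist":[[0,0,0],[0,0,0],[0,0,0],[0,0,0],[0,0,0],[0,0,0],[0,0,0],[0,0,0],[0,0,0],[0,0,0]]}'
python3 -c "
from h import *
carton(.6331,-.2594,68.2,.021,0)"
```

```text
t: 43.5
eef_pos: [0.5923, -0.3586, 0.0942]
tcp_rot: [-0.215, 0.765, 0.518, 0.317]
wrist_force: [0.1, 0.4, 0.8]
opening: 0.0727
grip_force: 0.0
y [ 0.93 -0.37  0.  ]
t 43.5 j [-0.91  0.81  0.34  1.57  0.66  0.87] pos [ 0.5923 -0.3586  0.0942] -> [ 0.6193 -0.2939  0.0231]
 twist [-0.0002 -0.0004  0.0008] rows 0.0 | offset before turn [-0.0009  0.0013  0.1247] after turn [-0.0008  0.0013  0.1247] rows 1.6
```

```bash
python3 -m handwheel '{"offset":[[0,0.0013,0.03],[0,0,0.04],[0,0,0.03],[0,0,0.015],[0,0,0.009],[0,0,0],[0,0,0]],"twist":[[0,0,0],[0,0,0],[0,0,0],[0,0,0],[0,0,0],[0,0,0],[0,0,0]]}'
python3 -c "
from h import *
carton(.6331,-.2594,68.2,.021,0)"
python3 -m handwheel '{"offset":[[0,0,0],[0,0,0],[0,0,0],[0,0,0],[0,0,0],[0,0,0]],"twist":[[0,0,0],[0,0,0],[0,0,0],[0,0,0],[0,0,0],[0,0,0]]}' 50
python3 -m handwheel '{"offset":[[-0.03,0,-0.03],[-0.0442,0,-0.0442],[-0.0442,0,-0.0442],[-0.0442,0,-0.0442],[-0.0142,0,-0.0142],[0,0,0]],"twist":[[0,0,0],[0,0,0],[0,0,0],[0,0,0],[0,0,0],[0,0,0]]}'
python3 -c "
from h import *
go(.01*UZ);print(ctrl.sense()['joints'].round(2))"
```

```text
t: 44.38
eef_pos: [0.6192, -0.295, 0.0248]
tcp_rot: [-0.214, 0.765, 0.518, 0.318]
wrist_force: [0.2, -0.3, 0.2]
opening: 0.0733
grip_force: 0.0
y [ 0.93 -0.37  0.  ]
t 44.4 j [-0.83  0.81  0.16  1.33  0.69  0.97] pos [ 0.6192 -0.295   0.0248] -> [ 0.6193 -0.2939  0.0231]
 twist [ 0.0009 -0.0004  0.0001] rows 0.0 | offset before turn [-0.0005 -0.0004  0.0025] after turn [-0.0005 -0.0004  0.0025] rows 0.0
t: 45.12
eef_pos: [0.6192, -0.2953, 0.025]
tcp_rot: [-0.214, 0.765, 0.518, 0.318]
wrist_force: [-1.2, -4.1, 5.1]
opening: 0.061
grip_force: 65.8
t: 45.88
eef_pos: [0.5437, -0.4825, 0.025]
tcp_rot: [-0.213, 0.766, 0.517, 0.318]
wrist_force: [-3.3, -4.9, 9.0]
opening: 0.061
grip_force: 66.8
 world shift [0.   0.   0.01] -> [ 0.0088  0.     -0.0088]
[-1.05  0.99  0.55  1.68  0.59  0.73]
```

I used the wrong sign, so the carton was dragged flat across clear worktop. It's still gripped, so I'll lift it now.

```bash
python3 -m handwheel '{"offset":[[0.03,0,-0.03],[0.0442,0,-0.0442],[0.0442,0,-0.0442],[0.0442,0,-0.0442],[0.0142,0,-0.0142],[0,0,0],[0,0,0]],"twist":[[0,0,0],[0,0,0],[0,0,0],[0,0,0],[0,0,0],[0,0,0],[0,0,0]]}'
python3 -m handwheel '{"offset":[[0,0,0],[0,0,0],[0,0,0],[0,0,0],[0,0,0],[0,0,0],[0,0,0],[0,0,0],[0,0,0],[0,0,0],[0,0,0],[0,0,0],[0,0,0],[0,0,0],[0,0,0],[0,0,0],[0,0,0],[0,0,0],[0,0,0]],"twist":[[0,0,-0.1111],[0,0,-0.1111],[0,0,-0.1111],[0,0,-0.1111],[0,0,-0.1111],[0,0,-0.1111],[0,0,-0.1111],[0,0,-0.1111],[0,0,-0.1111],[0,0,-0.1111],[0,0,-0.1111],[0,0,-0.1111],[0,0,-0.1111],[0,0,-0.1111],[0,0,-0.1111],[0,0,-0.1111],[0,0,-0.1111],[0,0,-0.1111],[0,0,0]]}'
python3 - <<'E'
from h import *
place(-.020,.006,.090,.12)
E
```

```text
t: 46.75
eef_pos: [0.5386, -0.4626, 0.2065]
tcp_rot: [-0.201, 0.771, 0.515, 0.317]
wrist_force: [-0.5, 0.0, -1.5]
opening: 0.0609
grip_force: 65.8
t: 49.12
eef_pos: [0.5387, -0.4627, 0.2065]
tcp_rot: [0.317, -0.514, 0.771, 0.202]
wrist_force: [0.3, 0.3, -2.0]
opening: 0.0606
grip_force: 65.9
t 49.1 j [-1.05  0.84  0.69  1.95  0.6  -2.39] pos [ 0.5387 -0.4627  0.2065] -> [0.5797 0.0227 0.2201]
 twist [ 0.5652 -0.0018  0.5856] rows 6.9 | offset before turn [-0.4292  0.1892  0.3888] after turn [-0.0018  0.6088 -0.0224] rows 7.8
```

```bash
python3 -m handwheel '{"offset":[[0,0,0],[0,0,0],[0,0,0],[0,0,0],[0,0,0],[0,0,0],[0,0,0],[0,0,0],[0,0,0],[0,0.061,-0.0022],[0,0.061,-0.0022],[0,0.061,-0.0022],[0,0.061,-0.0022],[0,0.061,-0.0022],[0,0.061,-0.0022],[0,0.061,-0.0022],[0,0.061,-0.0022],[0,0.061,-0.0022],[0,0.061,-0.0022],[0,0,0]],"twist":[[0.0707,0,0.0732],[0.0707,0,0.0732],[0.0707,0,0.0732],[0.0707,0,0.0732],[0.0707,0,0.0732],[0.0707,0,0.0732],[0.0707,0,0.0732],[0.0707,0,0.0732],[0,0,0],[0,0,0],[0,0,0],[0,0,0],[0,0,0],[0,0,0],[0,0,0],[0,0,0],[0,0,0],[0,0,0],[0,0,0],[0,0,0]]}'
python3 - <<'E'
from h import *
place(-.020,.006,.090,.12)
tilt((125,165),-.09,.05)
E
```

```text
t: 51.62
eef_pos: [0.5794, 0.0276, 0.2178]
tcp_rot: [0.381, 0.045, 0.923, -0.021]
wrist_force: [0.5, -0.2, -1.6]
opening: 0.0608
grip_force: 66.0
t 51.6 j [-0.09 -0.03 -0.71  0.11 -0.01  0.  ] pos [0.5794 0.0276 0.2178] -> [0.5797 0.0227 0.2201]
 twist [ 0.0016 -0.0021  0.0063] rows 0.1 | offset before turn [-0.0027 -0.006  -0.0013] after turn [-0.0028 -0.006  -0.0013] rows 0.1
side 195 top z 0.2325 slopes deg [-0.8  1.2] centre [-0.0214  0.005   0.2325] (array([-21.4,   6.9]), array([63.2, 29.9]), -82.0)
  z0.223 190 x [-0.0323 -0.0093] y [-0.023   0.0325]
top 223 top z 0.2334 slopes deg [-4.  -0.7] centre [-0.0213  0.0028  0.2334] (array([-24.8,  -4.8]), array([79.4, 46.5]), 65.4)
```

```bash
python3 -m handwheel '{"offset":[[-0.0062,-0.005,0.0062],[0,0,0],[0.0228,0,0.0228],[0.0228,0,0.0228],[0.0228,0,0.0228],[0.0228,0,0.0228],[0,0,0],[0,0,0]],"twist":[[0,0,0],[0,0,0.006],[0,0,0],[0,0,0],[0,0,0],[0,0,0],[0,0,0],[0,0,0]]}'|egrep "pos|wrist"
python3 - <<'E'
from h import *
tilt((115,175),-.06,.01,.2)
p,d=snap("side");cv2.imwrite("pics/c4.png",cv2.resize(cv2.convertScaleAbs(p[130:260,220:370,::-1].copy(),alpha=1.6),None,fx=4,fy=4))
E
```

```text
eef_pos: [0.5862, 0.0188, 0.1163]
wrist_force: [0.1, 0.2, -1.1]
side 183 top z 0.1311 slopes deg [0.4 1.3] centre [-0.0134 -0.0031  0.1311] (array([-13.4,  -2.6]), array([60.9, 26.5]), 89.7)
  z0.118 164 x [-0.0251 -0.0016] y [-0.0305  0.0226]
  z0.133 15 x [-0.0251 -0.0021] y [-0.0262  0.0274]
top 203 top z 0.1319 slopes deg [-0.3  0.9] centre [-0.0134 -0.0025  0.1319] (array([-13.2,  -2.3]), array([60.5, 28.6]), -89.8)
```

View pics/c4.png

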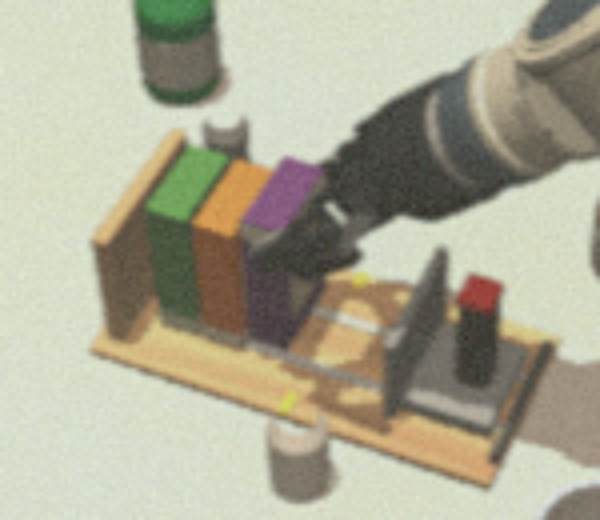

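The crop shows green (185,230) and orange (225,250) standing at the wall, with purple held upright behind them at (285,250) about 13 mm above the base. Lowering.

```bash
python3 -m handwheel '{"offset":[[0.005,0.002,0.005],[0.0045,0,0.0045],[0,0,0],[0,0,0]],"twist":[[0,0,0],[0,0,0],[0,0,0],[0,0,0]]}'|egrep "pos|wrist"
python3 -m handwheel '{"offset":[[0.001,0,0.001],[0,0,0]],"twist":[[0,0,0],[0,0,0]]}'|egrep "pos|wrist"
python3 -m handwheel '{"offset":[[0.001,0,0.001],[0,0,0]],"twist":[[0,0,0],[0,0,0]]}'|egrep "pos|wrist"
```

```text
eef_pos: [0.5858, 0.0211, 0.1046]
wrist_force: [0.2, 0.2, -1.4]
eef_pos: [0.586, 0.021, 0.1038]
wrist_force: [-0.0, 0.3, -0.5]
eef_pos: [0.5865, 0.021, 0.1037]
wrist_force: [-4.8, 1.6, 8.7]
```

```bash
python3 -m handwheel '{"offset":[[-0.0008,0,-0.0008],[0,0,0]],"twist":[[0,0,0],[0,0,0]]}'|egrep "pos|wrist"
python3 -m handwheel '{"offset":[[0,0,0],[0,0,0],[0,0,0],[0,0,-0.02],[0,0,-0.04],[0,0,-0.06],[0,0,-0.06],[0,0,0]],"twist":[[0,0,0],[0,0,0],[0,0,0],[0,0,0],[0,0,0],[0,0,0],[0,0,0],[0,0,0]]}' 76
python3 -c "
from h import *
tilt((115,175),-.06,.01,.15)
plan(rk(-.145,0,.15),-UZ,EY)
p,d=snap('top');W=world('top',d)
m=(np.linalg.norm(W-rk(-.145,0,.105),axis=-1)<.03)&(abs(W[...,2]-.105)<.006);print('post',W[m].mean(0),m.sum(),rk(-.145,0,0))"
```

```text
eef_pos: [0.586, 0.021, 0.1037]
wrist_force: [-0.4, 1.0, 3.4]
t: 55.12
eef_pos: [0.4839, 0.0328, 0.2084]
tcp_rot: [0.385, 0.053, 0.921, -0.021]
wrist_force: [0.7, -0.3, -0.1]
opening: 0.0757
grip_force: 0.0
side 196 top z 0.1182 slopes deg [-1.4  0.8] centre [-0.0132  0.0013  0.1182] (array([-12.5,   0.7]), array([61. , 28.4]), 88.8)
  z0.101 13 x [-0.0215  0.0003] y [-0.0284  0.0256]
  z0.116 181 x [-0.0262  0.0002] y [-0.027   0.0276]
top 200 top z 0.1187 slopes deg [0.7 0.2] centre [-0.0143 -0.0004  0.1187] (array([-14. ,  -0.4]), array([60.9, 28.8]), 89.6)
t 55.2 j [-0.1  -0.19 -0.89  0.09 -0.01  0.01] pos [0.4848 0.0325 0.2056] -> [0.4635 0.0354 0.153 ]
 twist [-3.000e-04  5.017e-01 -4.300e-03] rows 4.3 | offset before turn [0.0656 0.0004 0.0274] after turn [0.0269 0.0007 0.0658] rows 0.9
post [0.46395731 0.03470597 0.10571003] 57 [0.46354811 0.03535991 0.        ]
```

```bash
python3 -m handwheel '{"offset":[[0,0,0],[0,0,0],[0,0,0],[0,0,0],[0,0,0],[0.0269,0.0007,0.033],[0,0,0.033],[0,0,0],[0,0,0]],"twist":[[0,0.1003,0],[0,0.1003,0],[0,0.1003,0],[0,0.1003,0],[0,0.1003,0],[0,0,0],[0,0,0],[0,0,0],[0,0,0]]}' 55
python3 -c "
from h import *
plan(rk(-.145,0,.079),-UZ,EY)"
```

```text
t: 56.4
eef_pos: [0.4639, 0.0355, 0.1522]
tcp_rot: [-0.001, 0.057, 0.998, 0.001]
wrist_force: [0.5, 0.3, -0.5]
opening: 0.0551
grip_force: 0.0
t 56.4 j [-0.11  0.17 -0.36  1.04  0.    0.01] pos [0.4639 0.0355 0.1522] -> [0.4635 0.0354 0.082 ]
 twist [ 0.0013 -0.0015 -0.0041] rows 0.0 | offset before turn [ 0.0002 -0.0004  0.0877] after turn [ 0.0004 -0.0002  0.0877] rows 1.1
```

```bash
python3 -m handwheel '{"offset":[[0,0,0.03],[0,0,0.03],[0,0,0.0265],[0,0,0],[0,0,0]],"twist":[[0,0,0],[0,0,0],[0,0,0],[0,0,0],[0,0,0]]}'|egrep "pos|wrist"
python3 -m handwheel '{"offset":[[0,0,0],[0,0,0],[0,0,0],[0,0,0],[0,0,0],[0,0,0]],"twist":[[0,0,0],[0,0,0],[0,0,0],[0,0,0],[0,0,0],[0,0,0]]}' 5
python3 -m handwheel '{"offset":[[-0.015,0,0],[-0.015,0,0],[-0.015,0,0],[-0.015,0,0],[-0.01,0,0],[0,0,0],[0,0,0]],"twist":[[0,0,0],[0,0,0],[0,0,0],[0,0,0],[0,0,0],[0,0,0],[0,0,0]]}'
python3 -c "
from h import *
s,_=cur();print((s['eef_pos']-O)@EX,(s['eef_pos']-O)@EY)"
```

```text
eef_pos: [0.4639, 0.0357, 0.0843]
wrist_force: [-0.5, 0.1, 0.3]
t: 57.78
eef_pos: [0.4636, 0.0361, 0.084]
tcp_rot: [0.0, 0.057, 0.998, 0.001]
wrist_force: [0.3, 3.0, 6.3]
opening: 0.021
grip_force: 58.7
t: 58.65
eef_pos: [0.5198, 0.0299, 0.0841]
tcp_rot: [0.001, 0.057, 0.998, 0.002]
wrist_force: [2.6, 4.0, 4.7]
opening: 0.0211
grip_force: 58.7
-0.08846481505082136 0.0006283476419514856
```

```bash
python3 -m handwheel '{"offset":[[-0.0043,0,0],[0,0,0],[0,0,0]],"twist":[[0,0,0],[0,0,0],[0,0,0]]}'|egrep "pos|wrist"
python3 -c "
from h import *
s,_=cur();print((s['eef_pos']-O)@EX,(s['eef_pos']-O)@EY)"
```

```text
eef_pos: [0.5228, 0.0295, 0.0841]
wrist_force: [1.5, 5.4, 6.7]
-0.08543570922037966 0.0006176571825079975
```

```bash
python3 -m handwheel '{"offset":[[-0.0006,0,0],[0,0,0],[0,0,0]],"twist":[[0,0,0],[0,0,0],[0,0,0]]}'|egrep "pos|wrist"
python3 -m handwheel '{"offset":[[0,0,0],[0,0,0],[0,0,0],[0,0,0],[0,0,-0.05],[0,0,-0.06],[0,0,-0.06],[0,0,0]],"twist":[[0,0,0],[0,0,0],[0,0,0],[0,0,0],[0,0,0],[0,0,0],[0,0,0],[0,0,0]]}' 55
cat >> h.py <<'E'
def cans():
    for n in("top","side"):
        p,d=snap(n);W=world(n,d);H=hsv(p)
        m=(abs(W[...,2]-.0765)<.006)&(W[...,1]>.13)&(W[...,0]>.38)&(W[...,0]<.8)&(H[...,0]>8)&(H[...,0]<32)&(H[...,1]>70)
        k,l,st,c=cv2.connectedComponentsWithStats(m.astype(np.uint8))
        for i in range(1,k):
            if st[i,4]>80:
                w=W[l==i];(x,y),r=cv2.minEnclosingCircle((w[:,:2]*1000).astype(np.float32));print(n,"lid",st[i,4],w.mean(0).round(4),"circ",round(x,1),round(y,1),round(r,1))
    return p
E
python3 - <<'E'
from h import *
p,d=snap("top");W=world("top",d)
m=(np.linalg.norm(W-rk(-.085,0,.105),axis=-1)<.03)&(abs(W[...,2]-.105)<.006)
print('post rack x',((W[m]-O)@EX).mean(),m.sum()); 
m=(abs(W[...,2]-.082)<.004)&(np.linalg.norm(W-rk(-.044,0,.082),axis=-1)<.06); print("plate",m.sum(),((W[m]-O)@EX).mean())
cv2.imwrite("pics/c5.png",cv2.resize(cv2.convertScaleAbs(p[130:270,190:350,::-1].copy(),alpha=1.5),None,fx=4,fy=4))
cans()
E
```

```text
eef_pos: [0.523, 0.0295, 0.0841]
wrist_force: [-0.8, 5.7, 8.2]
t: 60.4
eef_pos: [0.5243, 0.0284, 0.2226]
tcp_rot: [0.003, 0.057, 0.998, 0.001]
wrist_force: [-0.0, 0.3, -0.4]
opening: 0.055
grip_force: 0.0
post rack x nan 0
plate 0 nan
top lid 284 [0.6031 0.2741 0.0775] circ 604.3 276.5 33.2
top lid 260 [0.4082 0.2682 0.0777] circ 408.3 265.9 32.9
side lid 614 [0.6037 0.2792 0.0767] circ 604.8 277.7 32.8
side lid 664 [0.4093 0.2693 0.077 ] circ 409.3 267.3 32.8<stdin>:4: RuntimeWarning: Mean of empty slice.
  ret = ret.dtype.type(ret / rcount)
<stdin>:5: RuntimeWarning: Mean of empty slice.
```

View pics/c5.png

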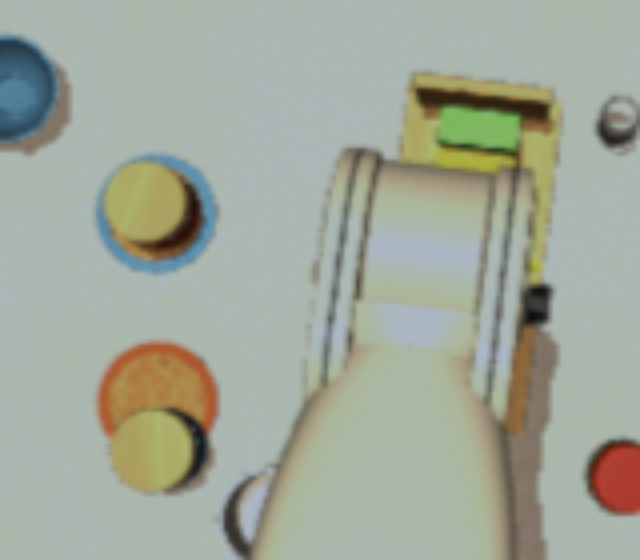

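The crop shows the blue canister knocked to about (.409,.267), half off the red coaster. The red one is still on the blue coaster. I'll park blue at (.53,.38), move red, then bring blue back.

```bash
cat >> h.py <<'E'
YC=np.array([-.83,.557,0])
def can(x,y,z): plan.flip=False; plan(np.array([x,y,z]),-UZ,YC)
E
python3 -c "
from h import *
can(.409,.2665,.15)"
```

```text
t 60.5 j [-0.11  0.23 -0.11  1.24  0.    0.01] pos [0.5224 0.0286 0.2182] -> [0.409  0.2665 0.153 ]
 twist [ 0.0021 -0.0008 -0.6966] rows 5.9 | offset before turn [0.1746 0.279  0.0826] after turn [-0.1679  0.2834  0.0815] rows 4.3
```

```bash
python3 -m handwheel '{"offset":[[0,0,0],[0,0,0],[0,0,0],[0,0,0],[0,0,0],[0,0,0],[0,0,0],[-0.028,0.0472,0.0136],[-0.028,0.0472,0.0136],[-0.028,0.0472,0.0136],[-0.028,0.0472,0.0136],[-0.028,0.0472,0.0136],[-0.028,0.0472,0.0136],[0,0,0],[0,0,0]],"twist":[[0,0,-0.0995],[0,0,-0.0995],[0,0,-0.0995],[0,0,-0.0995],[0,0,-0.0995],[0,0,-0.0995],[0,0,-0.0995],[0,0,0],[0,0,0],[0,0,0],[0,0,0],[0,0,0],[0,0,0],[0,0,0],[0,0,0]]}' 85
python3 -c "
from h import *
can(.409,.2665,.042)"
```

```text
t: 62.42
eef_pos: [0.4092, 0.2664, 0.1536]
tcp_rot: [-0.001, -0.471, 0.882, 0.001]
wrist_force: [0.8, -0.3, 0.2]
opening: 0.0847
grip_force: 0.0
t 62.4 j [ 0.4   0.21 -0.31  1.06  0.   -0.58] pos [0.4092 0.2664 0.1536] -> [0.409  0.2665 0.045 ]
 twist [ 0.0019 -0.0003  0.0003] rows 0.0 | offset before turn [-1.000e-04 -2.000e-04  1.358e-01] after turn [-0.      0.0003  0.1358] rows 1.7
```

```bash
python3 -m handwheel '{"offset":[[0,0,0.04],[0,0,0.04],[0,0,0.03],[0,0,0.025],[0,0,0],[0,0,0]],"twist":[[0,0,0],[0,0,0],[0,0,0],[0,0,0],[0,0,0],[0,0,0]]}'|egrep "pos|wrist"
python3 -m handwheel '{"offset":[[0,0,0],[0,0,0],[0,0,0],[0,0,0],[0,0,0],[0,0,0]],"twist":[[0,0,0],[0,0,0],[0,0,0],[0,0,0],[0,0,0],[0,0,0]]}' 55
python3 -m handwheel '{"offset":[[0,0,-0.04],[0,0,-0.06],[0,0,-0.04],[0,0,0]],"twist":[[0,0,0],[0,0,0],[0,0,0],[0,0,0]]}'
python3 -c "
from h import *
can(.53,.38,.15)"
```

```text
eef_pos: [0.4101, 0.2664, 0.0471]
wrist_force: [-0.0, 0.5, 0.3]
t: 63.92
eef_pos: [0.41, 0.2669, 0.0476]
tcp_rot: [0.001, -0.47, 0.882, 0.001]
wrist_force: [0.4, -2.0, 7.0]
opening: 0.0655
grip_force: 65.0
t: 64.42
eef_pos: [0.4105, 0.2671, 0.1609]
tcp_rot: [0.002, -0.47, 0.882, 0.001]
wrist_force: [0.4, 0.4, -2.9]
opening: 0.0649
grip_force: 67.6
t 64.4 j [ 0.4   0.2  -0.3   1.07  0.   -0.58] pos [0.4105 0.2671 0.1609] -> [0.53  0.38  0.153]
 twist [-0.0003  0.0034 -0.    ] rows 0.0 | offset before turn [-0.2003 -0.0454  0.011 ] after turn [-0.2004 -0.0454  0.0099] rows 2.6
```

```bash
python3 -m handwheel '{"offset":[[-0.05,-0.0113,0],[-0.05,-0.0113,0],[-0.05,-0.0113,0],[-0.05,-0.0113,0],[0,0,0],[0,0,0.05],[0,0,0.05],[0,0,0.038],[0,0,0],[0,0,0]],"twist":[[0,0,0],[0,0,0],[0,0,0],[0,0,0],[0,0,0],[0,0,0],[0,0,0],[0,0,0],[0,0,0],[0,0,0]]}'|egrep "pos|wrist"
python3 -m handwheel '{"offset":[[0,0,0.0025],[0,0,0]],"twist":[[0,0,0],[0,0,0]]}'|egrep "pos|wrist"
python3 -m handwheel '{"offset":[[0,0,0.0015],[0,0,0]],"twist":[[0,0,0],[0,0,0]]}'|egrep "pos|wrist"
```

```text
eef_pos: [0.5282, 0.3792, 0.0482]
wrist_force: [0.0, -0.0, -1.7]
eef_pos: [0.5287, 0.3795, 0.0466]
wrist_force: [-0.6, -0.9, -2.3]
eef_pos: [0.5286, 0.3796, 0.045]
wrist_force: [-0.6, 0.6, -2.7]
```

```bash
python3 -m handwheel '{"offset":[[0,0,0.0012],[0,0,0]],"twist":[[0,0,0],[0,0,0]]}'|egrep "pos|wrist"
python3 -m handwheel '{"offset":[[0,0,0.0012],[0,0,0]],"twist":[[0,0,0],[0,0,0]]}'|egrep "pos|wrist"
```

```text
eef_pos: [0.5285, 0.3795, 0.0439]
wrist_force: [0.5, 0.7, -2.4]
eef_pos: [0.5285, 0.3795, 0.0429]
wrist_force: [0.0, 0.2, -2.4]
```

```bash
python3 -m handwheel '{"offset":[[0,0,0.0012],[0,0,0]],"twist":[[0,0,0],[0,0,0]]}'|egrep "pos|wrist"
python3 -m handwheel '{"offset":[[0,0,0.0012],[0,0,0]],"twist":[[0,0,0],[0,0,0]]}'|egrep "pos|wrist"
python3 -c "
from h import *
p,d=snap('side');cv2.imwrite('pics/c6.png',cv2.resize(cv2.convertScaleAbs(p[220:380,120:320,::-1].copy(),alpha=1.5),None,fx=3,fy=3))"
```

```text
eef_pos: [0.5287, 0.3797, 0.0425]
wrist_force: [-0.5, 0.1, 2.8]
eef_pos: [0.5288, 0.3797, 0.0425]
wrist_force: [-3.0, -2.0, 11.4]
```

View pics/c6.png

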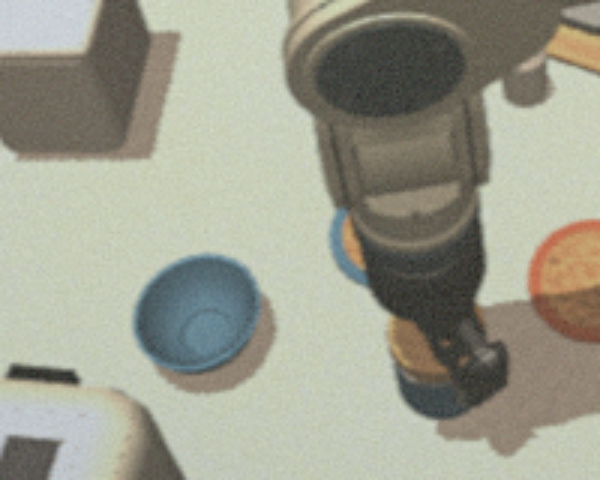

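The crop shows the blue canister on the worktop at (440,370). I'll release it and fetch red.

```bash
python3 -m handwheel '{"offset":[[0,0,-0.001],[0,0,0],[0,0,0],[0,0,0],[0,0,-0.04],[0,0,-0.06],[0,0,-0.04],[0,0,0]],"twist":[[0,0,0],[0,0,0],[0,0,0],[0,0,0],[0,0,0],[0,0,0],[0,0,0],[0,0,0]]}' 85|egrep "pos|wrist"
python3 -c "
from h import *
cans()
can(.6045,.2772,.15)"
```

```text
eef_pos: [0.5298, 0.3799, 0.1568]
wrist_force: [-0.9, 0.2, -0.5]
top lid 281 [0.6028 0.2743 0.0772] circ 604.1 276.8 32.8
top lid 274 [0.5239 0.3752 0.0753] circ 525.8 378.1 32.0
side lid 602 [0.5294 0.3857 0.074 ] circ 526.6 380.1 33.3
t 68.3 j [ 0.49  0.47  0.09  1.19  0.   -0.49] pos [0.5286 0.3793 0.1536] -> [0.6045 0.2772 0.153 ]
 twist [ 0.0015  0.0007 -0.0001] rows 0.0 | offset before turn [ 0.053  -0.1499  0.0003] after turn [ 0.0531 -0.1499  0.0007] rows 2.0
```

```bash
python3 -m handwheel '{"offset":[[0.0177,-0.05,0],[0.0177,-0.05,0],[0.0177,-0.05,0],[0,0,0],[0,0,0.04],[0,0,0.04],[0,0,0.03],[0,0,0.022],[0,0,0],[0,0,0]],"twist":[[0,0,0],[0,0,0],[0,0,0],[0,0,0],[0,0,0],[0,0,0],[0,0,0],[0,0,0],[0,0,0],[0,0,0]]}'|egrep "pos|wrist"
python3 -m handwheel '{"offset":[[0,0,0],[0,0,0],[0,0,0],[0,0,0],[0,0,0],[0,0,0]],"twist":[[0,0,0],[0,0,0],[0,0,0],[0,0,0],[0,0,0],[0,0,0]]}' 55
python3 -m handwheel '{"offset":[[0,0,-0.04],[0,0,-0.06],[0,0,-0.03],[0,0,0]],"twist":[[0,0,0],[0,0,0],[0,0,0],[0,0,0]]}'
python3 -c "
from h import *
can(.4463,.278,.15)"
```

```text
eef_pos: [0.6048, 0.2777, 0.0487]
wrist_force: [-0.5, -0.4, 0.7]
t: 70.32
eef_pos: [0.6053, 0.2776, 0.0496]
tcp_rot: [0.001, -0.47, 0.882, 0.001]
wrist_force: [-0.4, -0.6, 5.6]
opening: 0.0647
grip_force: 66.9
t: 70.82
eef_pos: [0.6054, 0.2774, 0.154]
tcp_rot: [0.002, -0.47, 0.882, 0.001]
wrist_force: [0.6, -0.4, -4.6]
opening: 0.0652
grip_force: 67.6
t 70.8 j [ 0.3   0.49  0.13  1.2   0.   -0.68] pos [0.6054 0.2774 0.154 ] -> [0.4463 0.278  0.153 ]
 twist [ 0.0001  0.0026 -0.0001] rows 0.0 | offset before turn [0.1103 0.1655 0.0008] after turn [0.1102 0.1655 0.0012] rows 2.5
```

```bash
python3 -m handwheel '{"offset":[[0.0276,0.0414,0],[0.0276,0.0414,0],[0.0276,0.0414,0],[0.0276,0.0414,0],[0,0,0],[0,0,0.05],[0,0,0.05],[0,0,0.027],[0,0,0],[0,0,0]],"twist":[[0,0,0],[0,0,0],[0,0,0],[0,0,0],[0,0,0],[0,0,0],[0,0,0],[0,0,0],[0,0,0],[0,0,0]]}'|egrep "pos|wrist"
python3 -c "
from h import *
can(.4463,.278,.042)"
python3 -m handwheel '{"offset":[[0,0,0.002],[0,0,0]],"twist":[[0,0,0],[0,0,0]]}'|egrep "pos|wrist"
python3 -m handwheel '{"offset":[[0,0,0.0015],[0,0,0]],"twist":[[0,0,0],[0,0,0]]}'|egrep "pos|wrist"
```

```text
eef_pos: [0.4455, 0.2777, 0.0497]
wrist_force: [1.2, -1.1, -2.8]
t 72.1 j [ 0.4   0.36 -0.39  0.82  0.   -0.58] pos [0.4455 0.2777 0.0497] -> [0.4463 0.278  0.045 ]
 twist [ 0.0018  0.     -0.0003] rows 0.0 | offset before turn [-0.0009 -0.0007  0.0059] after turn [-0.0009 -0.0007  0.0059] rows 0.1
eef_pos: [0.4454, 0.2779, 0.0489]
wrist_force: [0.4, 0.1, -2.8]
eef_pos: [0.4453, 0.2779, 0.0478]
wrist_force: [0.3, -0.1, -2.6]
```

```bash
python3 -m handwheel '{"offset":[[-0.0009,-0.0007,0.0015],[0,0,0]],"twist":[[0,0,0],[0,0,0]]}'|egrep "pos|wrist"
python3 -m handwheel '{"offset":[[0,0,0.0012],[0,0,0]],"twist":[[0,0,0],[0,0,0]]}'|egrep "pos|wrist"
python3 -m handwheel '{"offset":[[0,0,0.0012],[0,0,0]],"twist":[[0,0,0],[0,0,0]]}'|egrep "pos|wrist"
```

```text
eef_pos: [0.446, 0.2781, 0.047]
wrist_force: [-4.0, -2.9, 4.2]
eef_pos: [0.4459, 0.2781, 0.047]
wrist_force: [-7.3, -4.4, 16.1]
eef_pos: [0.4459, 0.2781, 0.0469]
wrist_force: [-9.1, -6.4, 28.0]
```

Down. I'll release, rise, measure, and go for blue.

```bash
python3 -m handwheel '{"offset":[[0,0,-0.003],[0,0,0],[0,0,0],[0,0,0],[0,0,-0.04],[0,0,-0.06],[0,0,-0.04],[0,0,0]],"twist":[[0,0,0],[0,0,0],[0,0,0],[0,0,0],[0,0,0],[0,0,0],[0,0,0],[0,0,0]]}' 85|egrep "pos|wrist"
python3 -c "
from h import *
cans()
can(.528,.3797,.15)"
```

```text
eef_pos: [0.4474, 0.2785, 0.1613]
wrist_force: [0.4, 0.1, -0.8]
top lid 184 [0.4401 0.2662 0.0773] circ 443.1 275.1 32.4
side lid 649 [0.4445 0.2817 0.077 ] circ 444.4 278.0 33.3
side lid 743 [0.5265 0.3811 0.0741] circ 527.2 379.9 32.5
t 74.4 j [ 0.4   0.26 -0.22  1.09  0.   -0.58] pos [0.4462 0.2779 0.1587] -> [0.528  0.3797 0.153 ]
 twist [ 0.0015  0.0006 -0.0001] rows 0.0 | offset before turn [-0.1627 -0.014   0.0072] after turn [-0.1627 -0.014   0.0071] rows 2.1
```

```bash
python3 -m handwheel '{"offset":[[-0.0542,-0.0047,0],[-0.0542,-0.0047,0],[-0.0542,-0.0047,0],[0,0,0],[0,0,0.04],[0,0,0.04],[0,0,0.03],[0,0,0.03],[0,0,0],[0,0,0]],"twist":[[0,0,0],[0,0,0],[0,0,0],[0,0,0],[0,0,0],[0,0,0],[0,0,0],[0,0,0],[0,0,0],[0,0,0]]}'|egrep "pos|wrist"
python3 -m handwheel '{"offset":[[0,0,0],[0,0,0],[0,0,0],[0,0,0],[0,0,0],[0,0,0]],"twist":[[0,0,0],[0,0,0],[0,0,0],[0,0,0],[0,0,0],[0,0,0]]}' 55
python3 -m handwheel '{"offset":[[0,0,-0.04],[0,0,-0.06],[0,0,-0.04],[0,0,0]],"twist":[[0,0,0],[0,0,0],[0,0,0],[0,0,0]]}'
python3 -c "
from h import *
can(.6025,.2833,.15)"
```

```text
eef_pos: [0.528, 0.3797, 0.0476]
wrist_force: [-1.2, -0.5, 0.7]
t: 76.42
eef_pos: [0.5286, 0.3801, 0.0486]
tcp_rot: [0.001, -0.47, 0.882, 0.001]
wrist_force: [-0.3, -1.7, 5.9]
opening: 0.0645
grip_force: 66.7
t: 76.92
eef_pos: [0.5291, 0.3802, 0.1621]
tcp_rot: [0.002, -0.47, 0.882, 0.001]
wrist_force: [1.1, 0.3, -3.3]
opening: 0.0647
grip_force: 67.4
t 76.9 j [ 0.49  0.46  0.1   1.2   0.   -0.49] pos [0.5291 0.3802 0.1621] -> [0.6025 0.2833 0.153 ]
 twist [-0.      0.0036 -0.0001] rows 0.0 | offset before turn [ 0.0495 -0.1437  0.011 ] after turn [ 0.0495 -0.1437  0.0113] rows 2.0
```

```bash
python3 -m handwheel '{"offset":[[0.0165,-0.0479,0],[0.0165,-0.0479,0],[0.0165,-0.0479,0],[0,0,0],[0,0,0.05],[0,0,0.05],[0,0,0.032],[0,0,0],[0,0,0]],"twist":[[0,0,0],[0,0,0],[0,0,0],[0,0,0],[0,0,0],[0,0,0],[0,0,0],[0,0,0],[0,0,0]]}'|egrep "pos|wrist"
python3 -c "
from h import *
can(.6025,.2833,.046)"
python3 -m handwheel '{"offset":[[0,0,0.0015],[0,0,0]],"twist":[[0,0,0],[0,0,0]]}'|egrep "pos|wrist"
python3 -m handwheel '{"offset":[[0,0,0.0015],[0,0,0]],"twist":[[0,0,0],[0,0,0]]}'|egrep "pos|wrist"
```

```text
eef_pos: [0.6006, 0.2833, 0.0526]
wrist_force: [0.5, 0.5, -2.5]
t 78.0 j [ 0.31  0.56 -0.02  0.99  0.   -0.67] pos [0.6006 0.2833 0.0526] -> [0.6025 0.2833 0.049 ]
 twist [0.002  0.0001 0.0002] rows 0.0 | offset before turn [-0.0013 -0.002   0.0044] after turn [-0.0013 -0.002   0.0044] rows 0.1
eef_pos: [0.6013, 0.283, 0.0521]
wrist_force: [-0.4, -1.0, -2.4]
eef_pos: [0.6014, 0.2829, 0.0508]
wrist_force: [-0.7, -0.1, -3.0]
```

```bash
python3 -m handwheel '{"offset":[[-0.001,-0.0014,0.0015],[0,0,0]],"twist":[[0,0,0],[0,0,0]]}'|egrep "pos|wrist"
python3 -m handwheel '{"offset":[[0,0,0.0015],[0,0,0]],"twist":[[0,0,0],[0,0,0]]}'|egrep "pos|wrist"
python3 -m handwheel '{"offset":[[0,0,0.001],[0,0,0]],"twist":[[0,0,0],[0,0,0]]}'|egrep "pos|wrist"
```

```text
eef_pos: [0.6029, 0.283, 0.0495]
wrist_force: [0.8, 0.4, -2.5]
eef_pos: [0.603, 0.2831, 0.0491]
wrist_force: [-1.5, 0.1, 3.9]
eef_pos: [0.603, 0.2832, 0.049]
wrist_force: [-2.7, 0.6, 10.2]
```

```bash
python3 -m handwheel '{"offset":[[0,0,-0.001],[0,0,0],[0,0,0],[0,0,0],[0,0,-0.04],[0,0,-0.06],[0,0,-0.06],[0,0,-0.04],[0,0,0]],"twist":[[0,0,0],[0,0,0],[0,0,0],[0,0,0],[0,0,0],[0,0,0],[0,0,0],[0,0,0],[0,0,0]]}' 85|egrep "pos|wrist"
python3 -c "
from h import *
can(.33,-.32,.25)"
```

```text
eef_pos: [0.604, 0.2829, 0.2115]
wrist_force: [0.3, 0.6, -0.1]
t 80.4 j [ 0.31  0.47  0.24  1.34  0.   -0.67] pos [0.604  0.2829 0.2115] -> [ 0.33  -0.32   0.253]
 twist [-0.0005  0.0032 -0.0001] rows 0.0 | offset before turn [ 0.8163 -0.1358 -0.0559] after turn [ 0.8166 -0.1356 -0.0519] rows 10.6
```

```bash
python3 -m handwheel '{"offset":[[0.068,-0.0113,-0.0045],[0.068,-0.0113,-0.0045],[0.068,-0.0113,-0.0045],[0.068,-0.0113,-0.0045],[0.068,-0.0113,-0.0045],[0.068,-0.0113,-0.0045],[0.068,-0.0113,-0.0045],[0.068,-0.0113,-0.0045],[0.068,-0.0113,-0.0045],[0.068,-0.0113,-0.0045],[0.068,-0.0113,-0.0045],[0.068,-0.0113,-0.0045],[0,0,0],[0,0,0]],"twist":[[0,0,0],[0,0,0],[0,0,0],[0,0,0],[0,0,0],[0,0,0],[0,0,0],[0,0,0],[0,0,0],[0,0,0],[0,0,0],[0,0,0],[0,0,0],[0,0,0]]}'|egrep "pos|wrist"
python3 - <<'E'
from h import *
cans()
p,d=snap("top");W=world("top",d);q=W-O;q=np.stack([q@EX,q@EY,q[...,2]],-1)
for n,c,zz,t in(("post",-.085,.105,.006),("plate",-.044,.082,.004)):
    m=(abs(q[...,0]-c)<.03)&(abs(q[...,1])<.06)&(abs(q[...,2]-zz)<t); print(n,m.sum(),q[m].mean(0).round(4))
for h in((35,90),(8,20),(115,175)): tilt(h,*{35:(.036,.1),8:(.003,.036),115:(-.035,.004)}[h[0]],.13)
s,_=snap("side")
cv2.imwrite("pics/c7.png",cv2.convertScaleAbs(cv2.hconcat([cv2.resize(p[130:270,180:350],(520,428)),cv2.resize(s[140:340,150:400],(280,224)).repeat(1,0) if 0 else cv2.copyMakeBorder(cv2.resize(s[140:340,150:400],(280,224)),0,204,0,0,0)])[:,:,::-1].copy(),alpha=1.5))
E
```

```text
eef_pos: [0.3289, -0.3195, 0.2498]
wrist_force: [-0.2, -0.5, 0.9]
top lid 274 [0.5995 0.283  0.0773] circ 600.4 282.0 33.4
top lid 296 [0.4435 0.2755 0.0776] circ 443.5 277.5 33.1
side lid 614 [0.5996 0.2849 0.0767] circ 601.1 283.6 33.0
side lid 685 [0.4436 0.2803 0.0769] circ 444.7 278.1 33.5
post 56 [-0.0852  0.0004  0.1052]
plate 68 [-0.0427 -0.0005  0.082 ]
side 368 top z 0.1174 slopes deg [ 2.5 -0.4] centre [0.0521 0.0009 0.1174] (array([53.4, -1. ]), array([66. , 29.3]), -88.9)
  z0.025 17 x [0.0387 0.061 ] y [0.0239 0.0312]
  z0.040 21 x [0.0408 0.0645] y [0.0238 0.0315]
  z0.055 21 x [0.04   0.0642] y [0.0268 0.0301]
  z0.070 30 x [0.0398 0.0645] y [0.0237 0.0308]
  z0.085 33 x [0.0402 0.0832] y [-0.0321  0.03  ]
  z0.100 37 x [0.0397 0.0645] y [-0.0315  0.0303]
  z0.115 209 x [0.0395 0.0672] y [-0.0306  0.0292]
top 209 top z 0.1184 slopes deg [-1.7 -0.5] centre [ 0.0519 -0.0019  0.1184] (array([52.1, -1.9]), array([61.8, 28.4]), -89.3)
side 529 top z 0.117 slopes deg [ 3.5 -1. ] centre [0.0193 0.0014 0.117 ] (array([20.6, -2.1]), array([67.6, 28.7]), 89.4)
  z0.010 20 x [0.0065 0.0333] y [0.0179 0.0494]
  z0.025 41 x [0.0072 0.034 ] y [0.0231 0.0307]
  z0.040 42 x [0.0069 0.0332] y [0.0238 0.0323]
  z0.055 47 x [0.0074 0.0339] y [0.0195 0.0311]
  z0.070 45 x [0.0074 0.0328] y [0.0222 0.0313]
  z0.085 47 x [0.0072 0.0336] y [0.0215 0.0315]
  z0.100 73 x [0.0065 0.0341] y [-0.0327  0.0307]
  z0.115 214 x [0.0068 0.034 ] y [-0.0307  0.0295]
top 22 top z 0.1146 slopes deg [38.1  4.2] centre [ 0.0073 -0.0117  0.1146] (array([ 6. , -7.8]), array([52.6, 11.5]), -77.3)
side 197 top z 0.1182 slopes deg [ 0.1 -0.1] centre [-0.0134  0.0011  0.1182] (array([-12.6,   1.2]), array([60.3, 27.4]), 89.6)
  z0.109 195 x [-0.026   0.0001] y [-0.0273  0.0283]
top 188 top z 0.1186 slopes deg [ 0.4 -2.1] centre [-1.430e-02 -1.000e-04  1.186e-01] (array([-14.2,  -0.4]), array([60.9, 28.3]), -89.7)
```

View pics/c7.png

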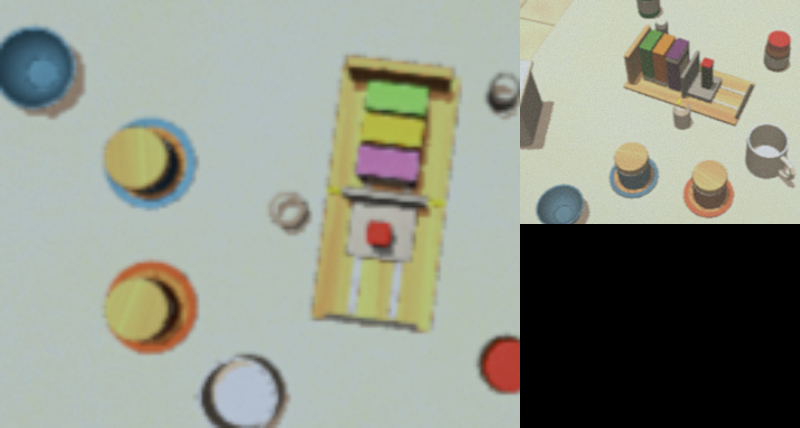

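The picture shows the three cartons standing in a row and the bookend level with the yellow marks at (335,190) and (432,203). Blue is on the blue coaster at (140,158) and red on the red one at (140,308). Measurements agree to about 2 mm.

```bash
python3 -c "
from plant import ctrl
print(ctrl.job_done())"
```

```text
the job is handed in; nothing more can be done
None
```

The job is handed in: all three teas stand in the rack, the bookend is level with the yellow line, and each canister is on its own-colour coaster, all within about 2 mm by camera. The other things looked undisturbed. Two slips were put right: the green carton apparently clipped the end wall on its first lowering and was re-placed, and the purple one was dragged about 20 cm across clear worktop before being lifted.

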